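# Load the specimen changer, snap its covers shut and crank it to the measuring mark

### The arm

A 6-joint arm with a two-finger parallel gripper is mounted at the origin on a cart in front of the work surface, level with it; the furniture and walls round the work are solid. World frame = base frame: x ahead of the robot, y to its left, z up, the work surface at z = 0. Lengths are in m, angles in degrees, forces in N, time in s.
With the tool pointing down it reaches from about 0.275 to 0.725 m from the base axis. Payload 5.6 kg.
Tool frame: the origin (TCP) lies at the very end of the fingers, on their centre line; the grasp point (between the pads) lies 19 mm behind it; z points along the fingers, y is the line along which they close (so a half turn about z gives the same grasp; the last joint's range is limited). The gripper opens to 85 mm and grips with 20 to 120 N. Pads are 22 mm wide; open, the fingers measure 114 mm over their backs; the gripper's body (76 mm by 85 mm) begins 54 mm behind the grasp point. The pads swing forward as they close: fully open they stand 13 mm farther back than shut.
Start: joints at [91.192, 14.616, 6.199, 0, -81.583, -16.306], TCP at [0.143, 0.531, 0.231] pointing down, gripper open.
Joint ranges: [-168.99, 168.99], [-69.2, 112.95], [-62.41, 85.93], [-164.36, 98.24], [-168.68, -3.75], [-174.98, 174.98]. Speed limits (degrees/s): [147.25, 147.25, 180, 180, 180, 180].

### API

Orientations are given as a 3x3 rotation matrix whose columns are the frame's x, y, z axes.
In Python, from plant import status, grab_frame, calibration, ctrl, finder gives the robot as it stands. The module is installed in compiled form; this text tells all that it offers.
- The arm moves only by the tool apply_moves, never from a script. Its argument "commands" is text: rows parted by semicolons, each of 5 numbers parted by spaces: the finger opening in m, from 0 to 0.0854, then the shift along the tool's x, y, z in m, then the turn about the tool's z in degrees. In form: hand tx ty tz twist; .... A call has 1 to 20 rows; each row is the pose to reach, as a shift and turn from the pose commanded when the call began, along the tool's axes at that moment; what a row does not reach only later rows make up. A row lasts 1/12 s, in which the tool goes at most 41.7 mm and 7.16 degrees, less where a joint would pass 70% of its speed; a pose out of reach is approached as far as the arm can. A call with a gripper value outside its range is refused whole. The fingers move at their own pace and stop on an object; "squeeze" is the grip in N (left out, the last holds). Time passes only in rows, so rows that repeat a pose let the fingers close. It gives the time, the measured TCP pose, the force, the opening and the grip force at its end, in the units of the state.
- status.sense(): the state, without advancing time (a new reading comes with each control period).
- grab_frame(name): name is "scene" or "side" or "wrist"; returns the picture (480x640x3 uint8, blue, green, red); there is no depth.
- calibration(name): a dict with "intrinsics" (3x3 intrinsics, pixels), "pose" (4x4, takes a point from camera to world coordinates). Camera axes: x right, y down, z forward; pixel columns grow to the right and rows downward; lengths in m; the calibration is good to about 2 mm. A picture is of the moment at which its call begins: read the wrist's pose just before it. calibration takes no time and is no camera call; for the wrist camera it gives the pose at the moment of the call.
- ctrl.hand_in(): hands the job in; it is judged then, once.
Trained networks look in the newest picture that a camera, given by its name, has taken for a name from the list of things; names that differ only in an ending like _2 or _b are one class to them, and where a whole thing is asked for, a point or a joint stands for the part that bears it (a point fixed in the world has none). Each returns a list of dicts, best first, with "p" (0 to 1); they miss things now and then, are a little off and sometimes report something else, mostly with a low value. They report only what shows in the picture. A call takes as long as a camera call. They do not tell look-alikes from the thing itself.
- finder.recognise(camera, label): "bbox" ([left, top, width, height] in pixels, round what is visible of it).
- finder.cut_out(camera, label): "region" (480x640 bool, what is visible of it) and "bbox" ([left, top, width, height] in pixels, round what is visible of it).
- finder.place_of(camera, label): "uv" ([column, row] in pixels: a listed point, or the origin of a listed thing).
The state is a dict: "t": time; "q": joint angles; "qd": joint speeds; "effort": joint torques, N m; "ee_pos": TCP position; "ee_rot": TCP orientation; "ft_force": force on the tool from outside, world axes, zero at the start; "wrist_torque": the same for the moment, N m; "opening": finger opening in m; "grip_force": force on a finger pad.
Only numpy, scipy, OpenCV 4.12 (cv2) and the standard library are available. Lean on these libraries where they do the work, as an engineer would, in place of code of your own. Each camera call takes 0.05 s, during which the arm holds its last target. There are 200 camera calls.

### The job

Lay each specimen disc found on the worktop flat on a nest of the specimen changer, between its pins, one disc to a nest (any nest). With the carriage still out in front of the contact bridge, swing down all three nest covers, also one over an empty nest, and press each one until its ball catch snaps and holds it fully shut. Then crank the handwheel until the carriage's pointer stands on the measuring mark of the scale, the line with the brass diamond (110 mm), and let go; leave the other things on the bench as they are.

Things in the scene. Friction and masses are not known exactly. Their poses are not given: they have to be found in the camera images.
- changer: specimen changer, fixed aluminium fixture; origin on the worktop under nest 2 at carriage 0. Local x: carriage travel, about the robot's left; local y: toward the robot. In local mm: base x -123..167, y -140..140, z 0..18; carriage deck x -69..69 (at 0), y -120..120, top z 80; bridge: white head x 119..149, z 133..159 over the full width; handwheel at the -x end.
- carriage (a joint): travel of the carriage along the changer's local +x, m = reading of its pointer on the scale; 0.110 is the measuring mark. Starts between 0 and 0.015, in front of the bridge. Moved by the handwheel, 20 mm per turn; its ways are preloaded, so it stays where it is left and cannot well be pushed by hand (some 50 N). Range 0 to 0.122.
- pointer (a point): tip of the brass pointer with a black line, on the robot-side edge of the carriage, over the scale strip (70 mm above the worktop)
- scale_mark (a point): the measuring mark (110 mm): a line across the whole scale strip with a brass diamond, 14 mm, at its robot-side end. The other lines are short, one every 5 mm, longer every 10 mm
- handwheel (a joint): turn of the handwheel, rad, about the changer's local +x; 0 = crank handle at the top. Positive (clockwise for one facing the wheel's handle side) sends the carriage to larger readings, 0.020 m per full turn; the value counts on over several turns. It takes about 0.15 N m, 5 N at the handle, and stays where it is left.
- wheel_hub (a point): point on the handwheel's axis, 58 mm above the worktop, at the centre of the circle of crank_grip (a vertical plane, local y and z). The wheel's rim (86 mm diameter) fills local x 46 to 59 mm from here
- crank_grip (a point): grip point on the crank handle: black cylinder 15 mm diameter, 58 mm long, parallel to local x, pointing away from the carriage, with 15 mm of it beyond this point. It revolves freely on its own axis and circles the hub at radius 32 mm, so it can be pinched from above (fingers closing along local y) and carried round without turning the gripper.
- nest_1 (a point): nest 1 (nearest the robot): centre of the top of its brass seat (48 mm diameter, 8 mm above the deck, 88 mm above the worktop). Four white pins, 8 mm thick, at +-27.6 mm in local x and y, stand 10 mm above the seat and hold a disc between them (70 mm across inside); fingers have room between the pins. Nests are 84 mm apart along local y.
- nest_2 (a point): nest 2 (middle): centre of the top of its brass seat (48 mm diameter, 8 mm above the deck, 88 mm above the worktop). Four white pins, 8 mm thick, at +-27.6 mm in local x and y, stand 10 mm above the seat and hold a disc between them (70 mm across inside); fingers have room between the pins. Nests are 84 mm apart along local y.
- nest_3 (a point): nest 3 (farthest from the robot): centre of the top of its brass seat (48 mm diameter, 8 mm above the deck, 88 mm above the worktop). Four white pins, 8 mm thick, at +-27.6 mm in local x and y, stand 10 mm above the seat and hold a disc between them (70 mm across inside); fingers have room between the pins. Nests are 84 mm apart along local y.
- cover_1 (a joint): opening of the cover of nest 1, rad: 0 shut and level, 1.66 open, leaning 5 degrees back toward the bridge, where its weight keeps it. Hinge axis along local y, 52 mm from the nest centre toward local +x, 103 mm above the worktop. Tipped below about 1.4 it falls, damped, onto its ball catch at 0.15; about 5 N at the front edge snaps it to 0, its stop, where it stays.
- cover_2 (a joint): opening of the cover of nest 2, rad: 0 shut and level, 1.66 open, leaning 5 degrees back toward the bridge, where its weight keeps it. Hinge axis along local y, 52 mm from the nest centre toward local +x, 103 mm above the worktop. Tipped below about 1.4 it falls, damped, onto its ball catch at 0.15; about 5 N at the front edge snaps it to 0, its stop, where it stays.
- cover_3 (a joint): opening of the cover of nest 3, rad: 0 shut and level, 1.66 open, leaning 5 degrees back toward the bridge, where its weight keeps it. Hinge axis along local y, 52 mm from the nest centre toward local +x, 103 mm above the worktop. Tipped below about 1.4 it falls, damped, onto its ball catch at 0.15; about 5 N at the front edge snaps it to 0, its stop, where it stays.
- press_1 (a point): centre of the black press pad (20 x 40 mm) on cover 1, 81 mm from the hinge, 109 mm above the worktop when shut. Cover: aluminium plate 68 x 6 mm, reaching 94 mm from the hinge, mid-plane through the hinge axis; outside it a white boss, 40 mm wide, 16 mm high, 38 mm from the hinge. Ball catch: block 22 mm wide, from 16 mm beyond the pad centre, 4 mm higher than the shut pad.
- press_2 (a point): centre of the black press pad (20 x 40 mm) on cover 2, 81 mm from the hinge, 109 mm above the worktop when shut. Cover: aluminium plate 68 x 6 mm, reaching 94 mm from the hinge, mid-plane through the hinge axis; outside it a white boss, 40 mm wide, 16 mm high, 38 mm from the hinge. Ball catch: block 22 mm wide, from 16 mm beyond the pad centre, 4 mm higher than the shut pad.
- press_3 (a point): centre of the black press pad (20 x 40 mm) on cover 3, 81 mm from the hinge, 109 mm above the worktop when shut. Cover: aluminium plate 68 x 6 mm, reaching 94 mm from the hinge, mid-plane through the hinge axis; outside it a white boss, 40 mm wide, 16 mm high, 38 mm from the hinge. Ball catch: block 22 mm wide, from 16 mm beyond the pad centre, 4 mm higher than the shut pad.
- disc_epoxy: loose green glass-epoxy specimen disc, 64 mm diameter, 9 mm thick; origin at the centre of its underside. Lies flat on the worktop at the start, beside the changer; absent in some runs
- disc_bakelite: loose brown phenolic specimen disc, 60 mm diameter, 8 mm thick; origin at the centre of its underside. Lies flat on the worktop at the start, beside the changer; absent in some runs
- disc_grey: loose grey PVC specimen disc, 55 mm diameter, 10 mm thick; origin at the centre of its underside. Lies flat on the worktop at the start, beside the changer; absent in some runs
- wash_bottle: bystander: plastic squeeze bottle, 189 mm tall, at the back left
- multimeter: bystander: hand multimeter, 155 x 76 x 47 mm, at the back left
- guard_ring: bystander: flat brass ring, 68 mm diameter, 9 mm thick, at the back right; it stays there
Things that resemble listed ones, but are neither listed nor needed, are in the scene too. What is shaped like the disc_bakelite but turquoise is not meant.

How it is judged (in metres and radians):
On the way, in this order (a step that is already met when the one before it is completed fails the run):
1. every specimen disc present lies flat on a nest, one to a nest, and all three covers are snapped shut, with the carriage still in front of the bridge (reading under 35 mm) (((horizontal distance between disc_epoxy and nest_1 below 0.015 m and z of disc_epoxy in the frame of nest_1 between -0.003 and 0.003 m) or (horizontal distance between disc_epoxy and nest_2 below 0.015 m and z of disc_epoxy in the frame of nest_2 between -0.003 and 0.003 m) or (horizontal distance between disc_epoxy and nest_3 below 0.015 m and z of disc_epoxy in the frame of nest_3 between -0.003 and 0.003 m)) and ((horizontal distance between disc_bakelite and nest_1 below 0.015 m and z of disc_bakelite in the frame of nest_1 between -0.003 and 0.003 m) or (horizontal distance between disc_bakelite and nest_2 below 0.015 m and z of disc_bakelite in the frame of nest_2 between -0.003 and 0.003 m) or (horizontal distance between disc_bakelite and nest_3 below 0.015 m and z of disc_bakelite in the frame of nest_3 between -0.003 and 0.003 m)) and ((horizontal distance between disc_grey and nest_1 below 0.015 m and z of disc_grey in the frame of nest_1 between -0.003 and 0.003 m) or (horizontal distance between disc_grey and nest_2 below 0.015 m and z of disc_grey in the frame of nest_2 between -0.003 and 0.003 m) or (horizontal distance between disc_grey and nest_3 below 0.015 m and z of disc_grey in the frame of nest_3 between -0.003 and 0.003 m)) and value of joint each of cover_1, cover_2, cover_3 below 0.04 rad and value of joint carriage below 0.035 m), for 0.2 s.
2. the pointer stands on the measuring mark (110 mm, within 2 mm) (value of joint carriage between 0.108 and 0.112 m), for 0.3 s.
At the end, for the whole second after the job is handed in: every disc present lies flat on a nest, between its four pins (centre within 15 mm of the nest's, underside on the seat within 3 mm), one to a nest; each cover is at under 0.04 rad; the carriage reads 108 to 112 mm and is at rest, with the handwheel released (all of step 2 and ((horizontal distance between disc_epoxy and nest_1 below 0.015 m and z of disc_epoxy in the frame of nest_1 between -0.003 and 0.003 m) or (horizontal distance between disc_epoxy and nest_2 below 0.015 m and z of disc_epoxy in the frame of nest_2 between -0.003 and 0.003 m) or (horizontal distance between disc_epoxy and nest_3 below 0.015 m and z of disc_epoxy in the frame of nest_3 between -0.003 and 0.003 m)) and ((horizontal distance between disc_bakelite and nest_1 below 0.015 m and z of disc_bakelite in the frame of nest_1 between -0.003 and 0.003 m) or (horizontal distance between disc_bakelite and nest_2 below 0.015 m and z of disc_bakelite in the frame of nest_2 between -0.003 and 0.003 m) or (horizontal distance between disc_bakelite and nest_3 below 0.015 m and z of disc_bakelite in the frame of nest_3 between -0.003 and 0.003 m)) and ((horizontal distance between disc_grey and nest_1 below 0.015 m and z of disc_grey in the frame of nest_1 between -0.003 and 0.003 m) or (horizontal distance between disc_grey and nest_2 below 0.015 m and z of disc_grey in the frame of nest_2 between -0.003 and 0.003 m) or (horizontal distance between disc_grey and nest_3 below 0.015 m and z of disc_grey in the frame of nest_3 between -0.003 and 0.003 m)) and value of joint each of cover_1, cover_2, cover_3 below 0.04 rad and velocity of joint handwheel between -0.1 and 0.1 rad/s); the robot touches nothing.
It fails at once if the carriage is driven in under the bridge (past 45 mm) with a cover not shut (value of joint carriage above 0.045 m and value of joint any of cover_1, cover_2, cover_3 above 0.3 rad).
It fails at once if the wash bottle, the multimeter or the brass ring is pushed more than 4 cm or tipped over ((distance of wash_bottle from where it was at the start of the episode above 0.04 m or angle between wash_bottle's own z axis and vertical above 0.4 rad) or (distance of multimeter from where it was at the start of the episode above 0.04 m or angle between multimeter's own z axis and vertical above 0.4 rad) or (distance of guard_ring from where it was at the start of the episode above 0.04 m or angle between guard_ring's own z axis and vertical above 0.4 rad)).
Of disc_epoxy, disc_bakelite, disc_grey only 2 to 3 are there at a start; the rules pass over those that are not, and their reading is None.
At some moment in a run one of disc_epoxy, disc_bakelite, disc_grey may be knocked a few centimetres aside while the robot is not near it.
Once in a run the grip may slacken for a moment while it holds something.
It also fails if it takes over 210 s, if anything falls off the work surface, if the arm or the gripper's body presses on something with over 40 N, if the wrist force passes 120 N, or if a joint passes its speed limit or range.

## Working session

There is one attempt and no reset: what is moved stays moved. The work goes in short steps, Python scripts to look and compute and a tool call to move; the robot and the scene stay as the last step left them, time stands still between calls to the robot, and variables do not carry over. Pictures are saved under pics/ and viewed, at most 14 in all, crops included, and the job is handed in when it is done.

Besides the shell and the picture viewer there is one more tool, called after "Emit:" as name(argument=value, ...) on one line, values as JSON. apply_moves: Moves the arm, as the interface text tells. Its arguments: {"type":"object","properties":{"commands":{"type":"string"},"squeeze":{"type":"number"}},"required":["commands"]}

```bash
mkdir -p pics; cat > h.py <<'E'
import numpy as np, cv2
from plant import status, grab_frame, calibration, ctrl, finder
def ray(c,uv):
    k=np.array(c["intrinsics"]);T=np.array(c["pose"])
    d=T[:3,:3]@np.linalg.solve(k,[uv[0],uv[1],1.]);return T[:3,3],d/np.linalg.norm(d)
def onz(c,uv,z):
    o,d=ray(c,uv);return o+d*(z-o[2])/d[2]
def tri(rs):
    A=np.zeros((3,3));b=np.zeros(3)
    for o,d in rs:
        P=np.eye(3)-np.outer(d,d);A+=P;b+=P@o
    x=np.linalg.solve(A,b);return x,max(np.linalg.norm((np.eye(3)-np.outer(d,d))@(x-o)) for o,d in rs)
def proj(c,p):
    T=np.linalg.inv(np.array(c["pose"]));q=np.array(c["intrinsics"])@(T[:3,:3]@np.asarray(p)+T[:3,3]);return q[:2]/q[2]
E
python3 - <<'E'
from h import *
np.set_printoptions(precision=3,suppress=True)
s=status.sense();print(s["t"],s["ee_pos"],s["ee_rot"])
C={n:calibration(n) for n in("scene","side","wrist")}
for n in C:
    cv2.imwrite(f"pics/{n}0.png",grab_frame(n)); print(n,C[n]["pose"],C[n]["intrinsics"][0])
for l in ["pointer","scale_mark","wheel_hub","crank_grip","nest_1","nest_2","nest_3","press_1","disc_epoxy","disc_bakelite","disc_grey","guard_ring","changer"]:
    r=[]
    for n in("scene","side"):
        o=finder.place_of(n,l)
        print(l,n,[(np.round(x["uv"]),round(x["p"],2)) for x in o[:4]])
        if o:r.append(ray(C[n],o[0]["uv"]))
    if len(r)==2:print("   ",*tri(r))
E
```

```text
0.0 [0.143 0.531 0.23 ] [[ 0.965 -0.261 -0.   ]
 [-0.261 -0.965 -0.002]
 [ 0.     0.002 -1.   ]]
scene [[ 0.817 -0.44   0.374  0.028]
 [-0.577 -0.63   0.519 -0.698]
 [ 0.008 -0.64  -0.769  1.123]
 [ 0.     0.     0.     1.   ]] [456.64    0.    328.213]
side [[-0.954 -0.114  0.278  0.105]
 [-0.301  0.339 -0.891  1.423]
 [ 0.007 -0.934 -0.358  0.663]
 [ 0.     0.     0.     1.   ]] [539.845   0.    320.679]
wrist [[-0.262 -0.913 -0.314  0.224]
 [-0.965  0.249  0.082  0.508]
 [ 0.003  0.325 -0.946  0.374]
 [ 0.     0.     0.     1.   ]] [364.987   0.    319.121]
pointer scene [(array([282., 257.]), 0.66)]
pointer side [(array([366., 253.]), 0.69)]
    [0.398 0.038 0.069] 0.004544709243196752
scale_mark scene [(array([262., 233.]), 0.93)]
scale_mark side [(array([362., 266.]), 0.91)]
    [0.389 0.145 0.076] 5.552467450718214e-05
wheel_hub scene [(array([363., 270.]), 0.66), (array([295., 242.]), 0.31)]
wheel_hub side []
crank_grip scene [(array([369., 264.]), 0.41)]
crank_grip side []
nest_1 scene [(array([319., 226.]), 0.93), (array([297., 242.]), 0.86), (array([336., 217.]), 0.6)]
nes
[... 1003 characters left out ...]
57   0.335 -0.006] 0.0005689565767449421
disc_bakelite scene [(array([374., 351.]), 0.75), (array([389., 378.]), 0.72)]
disc_bakelite side [(array([386., 225.]), 0.66), (array([371., 231.]), 0.59)]
    [ 0.426 -0.335  0.029] 0.01220613206766353
disc_grey scene [(array([251., 208.]), 0.44), (array([318., 247.]), 0.2)]
disc_grey side [(array([321., 324.]), 0.62), (array([271., 313.]), 0.48)]
    [ 0.444  0.328 -0.007] 0.0017440389206741268
guard_ring scene [(array([409., 305.]), 0.64)]
guard_ring side []
changer scene [(array([321., 248.]), 0.82), (array([337., 216.]), 0.51), (array([319., 228.]), 0.28)]
changer side [(array([322., 275.]), 0.85)]
    [ 0.535  0.051 -0.009] 0.005363165858548972
```

```bash
python3 - <<'E'
import cv2
a=cv2.imread("pics/scene0.png")[140:410,210:470];cv2.imwrite("pics/s1.png",cv2.resize(a,None,fx=2.2,fy=2.2,interpolation=cv2.INTER_CUBIC)[:600])
a=cv2.imread("pics/side0.png")[180:360,180:430];cv2.imwrite("pics/s2.png",cv2.resize(a,None,fx=3,fy=3,interpolation=cv2.INTER_CUBIC))
E
```

```text
(no output)
```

View pics/s1.png

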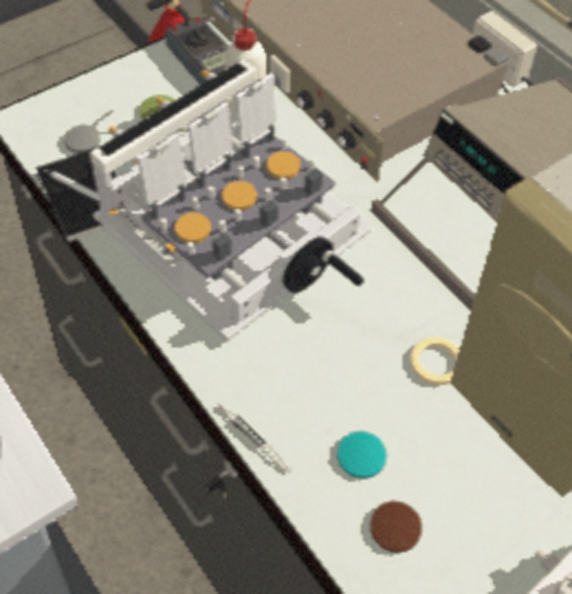

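View pics/s2.png

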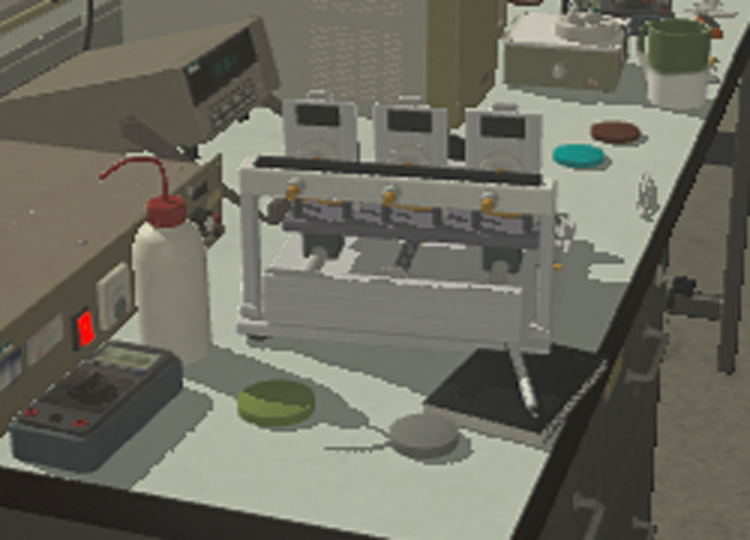

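Turquoise look-alike is at scene (374,346); brown bakelite at (389,379). Green is at side (272,315), and a grey candidate at side (322,325) that I'll check with the wrist camera.

Emit:
apply_moves(commands="0.085 0.430 0.07 -0.07 0;0.085 0.430 0.07 -0.07 0;0.085 0.430 0.07 -0.07 0;0.085 0.430 0.07 -0.07 0;0.085 0.430 0.07 -0.07 0;0.085 0.430 0.07 -0.07 0;0.085 0.430 0.07 -0.07 0;0.085 0.430 0.07 -0.07 0;0.085 0.430 0.07 -0.07 0;0.085 0.430 0.07 -0.07 0;0.085 0.430 0.07 -0.07 0;0.085 0.430 0.07 -0.07 0;0.085 0.430 0.07 -0.07 0;0.085 0.430 0.07 -0.07 0")

```text
t: 2.62
ee_pos: [0.5401, 0.3513, 0.3009]
ee_rot: [[0.965, -0.261, -0.001], [-0.261, -0.965, -0.0], [-0.0, 0.0, -1.0]]
ft_force: [-0.2, 0.1, -0.5]
opening: 0.0848
grip_force: 0.0
```

```bash
cat > look.py <<'E'
from h import *
import sys,json,os
np.set_printoptions(precision=3,suppress=True)
tag=sys.argv[1]
s=status.sense();print(s["t"],s["ee_pos"]);print(s["ee_rot"])
c=calibration("wrist");cv2.imwrite(f"pics/{tag}.png",grab_frame("wrist"))
db=json.load(open("db.json")) if os.path.exists("db.json") else []
Z=dict(nest_1=.088,disc_epoxy=0,disc_bakelite=0,disc_grey=0,pointer=.07,scale_mark=.07,wheel_hub=.058,crank_grip=.09,press_1=.19)
for l in sys.argv[2:]:
    for x in finder.place_of("wrist",l):
        if x["p"]<.3: continue
        o,d=ray(c,x["uv"]);db.append([tag,l,list(o),list(d)])
        print(l,np.round(x["uv"]),round(x["p"],2),"on z:",onz(c,x["uv"],Z.get(l,0)))
json.dump(db,open("db.json","w"))
E
python3 look.py w1 nest_1 disc_epoxy disc_grey pointer scale_mark press_1 wheel_hub crank_grip
```

```text
2.6167 [0.54  0.351 0.301]
[[ 0.965 -0.261 -0.001]
 [-0.261 -0.965 -0.   ]
 [-0.     0.    -1.   ]]
nest_1 [625. 129.] 0.76 on z: [0.532 0.055 0.088]
nest_1 [637. 210.] 0.74 on z: [0.448 0.044 0.088]
disc_epoxy [323. 154.] 0.92 on z: [0.575 0.336 0.   ]
disc_grey [342. 258.] 0.56 on z: [0.44  0.347 0.   ]
pointer [619.  48.] 0.39 on z: [0.604 0.047 0.07 ]
scale_mark [529. 278.] 0.72 on z: [0.39  0.146 0.07 ]
scale_mark [338. 262.] 0.56 on z: [0.464 0.349 0.07 ]
scale_mark [635. 209.] 0.32 on z: [0.441 0.031 0.07 ]
press_1 [620.  50.] 0.73 on z: [0.608 0.137 0.19 ]
```

View pics/w1.png

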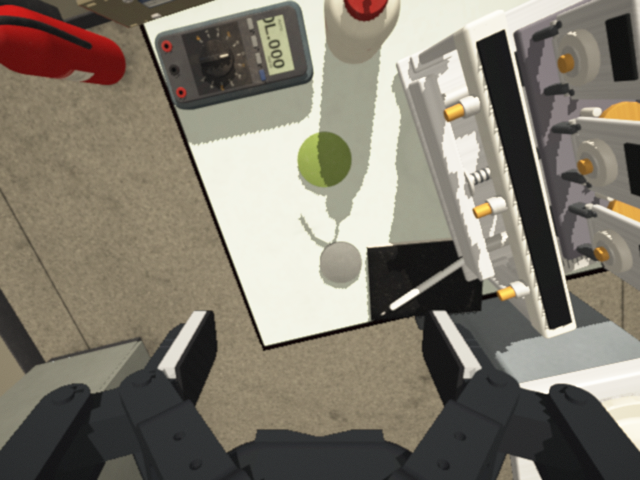

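Wrist view: epoxy disc (325,159), grey disc (340,263) with bottle-straw shadow behind it (wash bottle (362,20), multimeter (235,55)); changer at right. The grey one looks small, so I measure its diameter with an enlarged crop.

```bash
python3 - <<'E'
from h import *
np.set_printoptions(precision=4,suppress=True)
c=calibration("wrist");g=grab_frame("wrist")
for l,z in(("disc_grey",.010),("disc_epoxy",.009)):
    for o in finder.cut_out("wrist",l)[:2]:
        m=o["region"].astype(np.uint8);ct=max(cv2.findContours(m,0,1)[0],key=cv2.contourArea)
        e=cv2.fitEllipse(ct);W=np.array([onz(c,p[0],z) for p in ct])
        (x,y),r=cv2.minEnclosingCircle(W[:,:2].astype(np.float32));print(l,o["p"],e,"world",W.mean(0),x,y,2*r, 2*np.sqrt(cv2.contourArea(W[:,:2].astype(np.float32))/np.pi))
a=cv2.resize(g[190:310,270:430],None,fx=5,fy=5,interpolation=cv2.INTER_CUBIC);cv2.imwrite("pics/gz.png",a)
E
```

```text
disc_grey 0.62 ((340.8369140625, 261.2574768066406), (40.6986083984375, 42.12991714477539), 79.33377838134766) world [0.4396 0.3489 0.01  ] 0.4391605854034424 0.3486715853214264 0.05787191912531853 0.05534478708678737
disc_epoxy 0.76 ((324.4812316894531, 158.94313049316406), (52.79709243774414, 54.20148468017578), 2.461447238922119) world [0.57   0.3359 0.009 ] 0.5695610642433167 0.3365965783596039 0.06446849554777145 0.06227016063046861
```

View pics/gz.png

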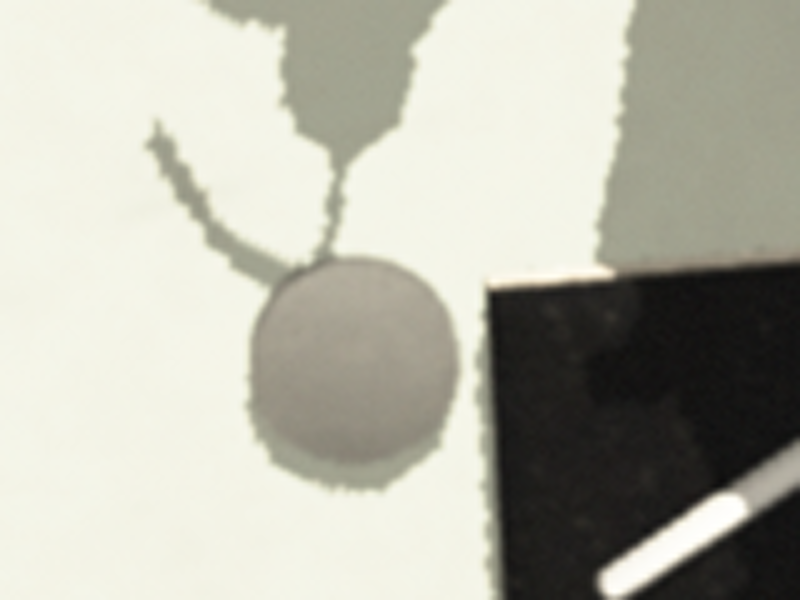

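Emit:
apply_moves(commands="0.085 0.12 0.26 0 0;0.085 0.12 0.26 0 0;0.085 0.12 0.26 0 0;0.085 0.12 0.26 0 0;0.085 0.12 0.26 0 0;0.085 0.12 0.26 0 0;0.085 0.12 0.26 0 0;0.085 0.12 0.26 0 0;0.085 0.12 0.26 0 0;0.085 0.12 0.26 0 0")

```text
t: 4.05
ee_pos: [0.5883, 0.0689, 0.3012]
ee_rot: [[0.965, -0.261, -0.0], [-0.261, -0.965, 0.0], [-0.0, -0.0, -1.0]]
ft_force: [-0.5, 0.4, 0.1]
opening: 0.0849
grip_force: 0.0
```

```bash
python3 look.py w2 nest_1 pointer scale_mark press_1 wheel_hub crank_grip
```

```text
4.05 [0.588 0.069 0.301]
[[ 0.965 -0.261 -0.   ]
 [-0.261 -0.965  0.   ]
 [-0.    -0.    -1.   ]]
nest_1 [347. 250.] 0.81 on z: [0.531 0.054 0.088]
nest_1 [309. 174.] 0.79 on z: [0.618 0.07  0.088]
nest_1 [369. 317.] 0.78 on z: [0.448 0.049 0.088]
nest_1 [ 31. 173.] 0.37 on z: [0.69  0.331 0.088]
pointer [379. 334.] 0.86 on z: [0.41  0.043 0.07 ]
scale_mark [302. 362.] 0.66 on z: [0.396 0.142 0.07 ]
press_1 [318. 396.] 0.81 on z: [0.447 0.108 0.19 ]
press_1 [274. 318.] 0.81 on z: [0.53  0.121 0.19 ]
press_1 [230. 228.] 0.61 on z: [0.61 0.13 0.19]
crank_grip [498. 146.] 0.56 on z: [ 0.597 -0.109  0.09 ]
```

View pics/w2.png

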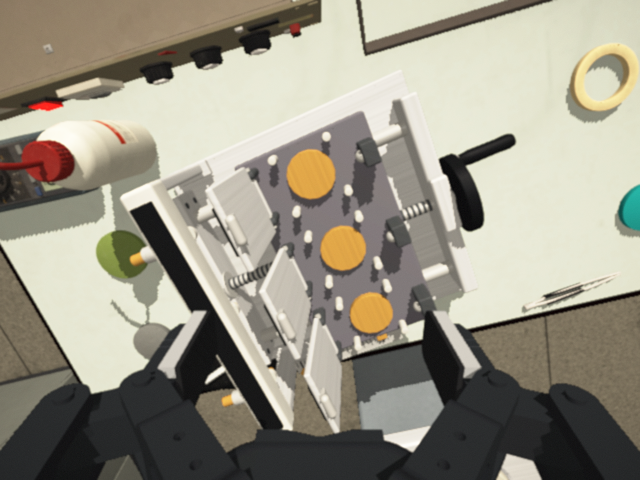

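All three nests visible: n3 (310,174), n2 (343,248), n1 (371,314); crank handle tip (508,141), wheel (467,195). Next view covers the handwheel and the brown disc.

Emit:
apply_moves(commands="0.085 0.045 0.32 0 0;0.085 0.045 0.32 0 0;0.085 0.045 0.32 0 0;0.085 0.045 0.32 0 0;0.085 0.045 0.32 0 0;0.085 0.045 0.32 0 0;0.085 0.045 0.32 0 0;0.085 0.045 0.32 0 0;0.085 0.045 0.32 0 0;0.085 0.045 0.32 0 0;0.085 0.045 0.32 0 0")

```text
t: 5.32
ee_pos: [0.5485, -0.2513, 0.3012]
ee_rot: [[0.965, -0.261, -0.0], [-0.261, -0.965, 0.0], [-0.0, -0.0, -1.0]]
ft_force: [-0.0, 0.1, -0.9]
opening: 0.0849
grip_force: 0.0
```

```bash
python3 look.py w3 nest_1 pointer scale_mark press_1 wheel_hub crank_grip disc_bakelite
```

```text
5.3167 [ 0.548 -0.251  0.301]
[[ 0.965 -0.261 -0.   ]
 [-0.261 -0.965  0.   ]
 [-0.    -0.    -1.   ]]
nest_1 [ 90. 349.] 0.75 on z: [0.451 0.048 0.088]
nest_1 [ 52. 291.] 0.72 on z: [0.53  0.054 0.088]
nest_1 [120. 364.] 0.41 on z: [0.422 0.023 0.088]
pointer [120. 362.] 0.69 on z: [0.414 0.038 0.07 ]
crank_grip [192. 187.] 0.97 on z: [ 0.596 -0.136  0.09 ]
disc_bakelite [386. 240.] 0.72 on z: [ 0.458 -0.316  0.   ]
```

View pics/w3.png

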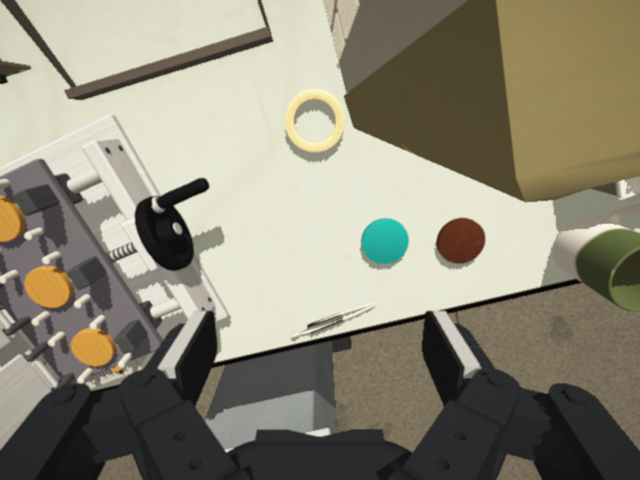

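Brown disc at (461,240) fits disc_bakelite; (385,241) is turquoise and not meant; brass ring (315,120). Handle (185,195), wheel hub (178,229). Now I fit the changer pose and the brown disc.

```bash
cat > colfit.py <<'E'
from h import *
def disc(c,img,kind,ztop,near=None):
    """circle of disc's top: returns x,y,diam"""
    hsv=cv2.cvtColor(cv2.GaussianBlur(img,(3,3),0),cv2.COLOR_BGR2HSV)
    H,S,V=[hsv[...,i].astype(int) for i in range(3)]
    if kind=="brown": m=((H<14)|(H>170))&(S>110)&(V<150)
    if kind=="green": m=(H>25)&(H<50)&(S>90)
    if kind=="teal": m=(H>80)&(H<95)&(S>150)
    m=cv2.morphologyEx(m.astype(np.uint8),cv2.MORPH_OPEN,np.ones((3,3)))
    out=[]
    for ct in cv2.findContours(m,0,1)[0]:
        if cv2.contourArea(ct)<250: continue
        W=np.array([onz(c,p[0],ztop)[:2] for p in ct]).astype(np.float32)
        (x,y),(a,b),t=cv2.fitEllipse(W); out.append((round(x,4),round(y,4),round(a,4),round(b,4),np.round(ct.reshape(-1,2).mean(0))))
    return out
E
python3 - <<'E'
from colfit import *
import json
from scipy.optimize import least_squares
np.set_printoptions(precision=4,suppress=True)
c=calibration("wrist");g=cv2.imread("pics/w3.png")
print("brown",disc(c,g,"brown",.008));print("teal",disc(c,g,"teal",.008))
db=json.load(open("db.json"))
def get(tag,l,i):
    r=[x for x in db if x[0]==tag and x[1]==l][i];return np.array(r[2]),np.array(r[3])
obs=[]  # name,ray
for n,i in((2,0),(3,1),(1,2)): obs.append((f"n{n}",get("w2","nest_1",i)))
for n,i in((1,0),(2,1)): obs.append((f"n{n}",get("w3","nest_1",i)))
obs.append(("n2",get("w1","nest_1",0)));obs.append(("n1",get("w1","nest_1",1)))
obs=obs[:5]
obs+= [("p",get("w2","pointer",0)),("p",get("w3","pointer",0)),("m",get("w2","scale_mark",0)),("m",get("w1","scale_mark",0))]
C={n:calibration(n) for n in("scene","side")}
for l,n,uv in(("p","scene",(282,257)),("p","side",(366,253)),("m","scene",(262,233)),("m","side",(362,266)),("n2","scene",(319,226)),("n1","scene",(297,242)),("n3","scene",(336,217))):
    obs.append((l,ray(C[n],uv)))
def pts(v):
    x,y,th,car,yl,zn,zp=v; R=np.array([[np.cos(th),-np.sin(th)],[np.sin(th),np.cos(th)]])
    f=lambda lx,ly,z:np.r_[np.array([x,y])+R@[lx,ly],z]
    return dict(n1=f(car,.084,zn),n2=f(car,0,zn),n3=f(car,-.084,zn),p=f(car+v[7],yl,zp),m=f(.11+v[7],yl,zp))
def res(v):
    P=pts(v);r=[]
    for n,(o,d) in obs: r+=list(np.cross(P[n]-o,d)*1000)
    return np.r_[r,(v[7])*1000*.5]
s=least_squares(res,[.53,.05,1.69,.007,.12,.088,.07,0],loss="soft_l1",f_scale=2)
print(s.x,np.degrees(s.x[2]));print(pts(s.x))
for k,(n,(o,d)) in enumerate(obs): print(n,round(np.linalg.norm(s.fun[3*k:3*k+3]),1),end=" ")
E
```

```text
brown [(0.4352, -0.407, 0.0566, 0.0591, array([460., 240.]))]
teal [(0.4598, -0.3138, 0.0563, 0.0582, array([384., 241.]))]Traceback (most recent call last):
  File "<stdin>", line 27, in <module>
    return func(*args, **kwargs)
    vector_fun = VectorFunction(
        fun_wrapped,
    ...<6 lines>...
        workers=workers
    )
    self._update_fun()
    ~~~~~~~~~~~~~~~~^^
    self.f = self.fun_wrapped(xp_copy(self.x))
             ~~~~~~~~~~~~~~~~^^^^^^^^^^^^^^^^^
    return np.atleast_1d(self.fun(x))
                         ~~~~~~~~^^^
    return self.f(x, *self.args, **self.kwargs)
           ~~~~~~^^^^^^^^^^^^^^^^^^^^^^^^^^^^^^
  File "<stdin>", line 24, in res
  File "<stdin>", line 20, in pts
ValueError: too many values to unpack (expected 7)
```

```bash
cat > fit.py <<'E'
from colfit import *
import json
from scipy.optimize import least_squares
np.set_printoptions(precision=4,suppress=True)
db=json.load(open("db.json"))
def get(tag,l,i):
    r=[x for x in db if x[0]==tag and x[1]==l][i];return np.array(r[2]),np.array(r[3])
obs=[]
for n,i in((2,0),(3,1),(1,2)): obs.append((f"n{n}",get("w2","nest_1",i)))
for n,i in((1,0),(2,1)): obs.append((f"n{n}",get("w3","nest_1",i)))
obs+= [("p",get("w2","pointer",0)),("p",get("w3","pointer",0)),("m",get("w2","scale_mark",0)),("m",get("w1","scale_mark",0))]
C={n:calibration(n) for n in("scene","side")}
for l,n,uv in(("p","scene",(282,257)),("p","side",(366,253)),("m","scene",(262,233)),("m","side",(362,266)),("n2","scene",(319,226)),("n1","scene",(297,242)),("n3","scene",(336,217))):
    obs.append((l,ray(C[n],uv)))
def pts(v):
    x,y,th,car,yl,zn,zp=v; R=np.array([[np.cos(th),-np.sin(th)],[np.sin(th),np.cos(th)]])
    f=lambda lx,ly,z:np.r_[np.array([x,y])+R@[lx,ly],z]
    return dict(n1=f(car,.084,zn),n2=f(car,0,zn),n3=f(car,-.084,zn),p=f(car,yl,zp),m=f(.11,yl,zp))
def res(v):
    P=pts(v);r=[]
    for n,(o,d) in obs: r+=list(np.cross(P[n]-o,d)*1000)
    return np.r_[r]
s=least_squares(res,[.53,.05,1.69,.007,.12,.088,.07],loss="soft_l1",f_scale=2)
print(s.x,np.degrees(s.x[2]));print(pts(s.x))
for k,(n,(o,d)) in enumerate(obs): print(n,round(np.linalg.norm(s.fun[3*k:3*k+3]),1),end=" ")
E
python3 fit.py; python3 -c "
from plant import status;print(status.sense()['q'])"
```

```text
[0.5332 0.052  1.6967 0.0053 0.1299 0.0878 0.0678] 97.2144955915568
{'n1': array([0.4492, 0.0467, 0.0878]), 'n2': array([0.5326, 0.0573, 0.0878]), 'n3': array([0.6159, 0.0678, 0.0878]), 'p': array([0.4037, 0.041 , 0.0678]), 'm': array([0.3906, 0.1448, 0.0678])}
n2 3.9 n3 3.0 n1 2.7 n1 2.1 n2 4.0 p 4.4 p 8.3 m 3.9 m 1.6 p 10.7 p 3.1 m 4.6 m 8.3 n2 6.0 n1 1.7 n3 11.6 [-9.76751694e+00  2.06055344e+01  2.46007560e+01 -1.24602198e-03
 -9.39856501e+01  8.47063089e+01]
```

Emit:
apply_moves(commands="0.074 -0.0687 0.1798 0.17 67.7;0.074 -0.0687 0.1798 0.17 67.7;0.074 -0.0687 0.1798 0.17 67.7;0.074 -0.0687 0.1798 0.17 67.7;0.074 -0.0687 0.1798 0.17 67.7;0.074 -0.0687 0.1798 0.17 67.7;0.074 -0.0687 0.1798 0.17 67.7;0.074 -0.0687 0.1798 0.17 67.7;0.074 -0.0687 0.1798 0.17 67.7;0.074 -0.0687 0.1798 0.17 67.7;0.074 -0.0687 0.1798 0.17 67.7;0.074 -0.0687 0.1798 0.17 67.7")

```text
t: 6.72
ee_pos: [0.4352, -0.4072, 0.1314]
ee_rot: [[0.127, -0.992, 0.0], [-0.992, -0.127, -0.0], [0.0, -0.0, -1.0]]
ft_force: [0.1, 0.4, -0.9]
opening: 0.0741
grip_force: 0.0
```

```bash
python3 - <<'E'
from colfit import *
s=status.sense();c=calibration("wrist");g=grab_frame("wrist");cv2.imwrite("pics/w4.png",g)
print(s["ee_pos"],s["ee_rot"],s["opening"]);print(disc(c,g,"brown",.008),disc(c,g,"teal",.008))
print(np.round(proj(c,s["ee_pos"])))
E
```

```text
[ 0.43522585 -0.4072303   0.13135106] [[ 1.27404933e-01 -9.91850783e-01  8.19377086e-05]
 [-9.91850785e-01 -1.27404938e-01 -5.15764065e-05]
 [ 6.15953679e-05 -7.46988919e-05 -9.99999995e-01]] 0.07407006409973943
[(0.3378, -0.2518, 0.0044, 0.114, array([403., 406.])), (0.4343, -0.4084, 0.0578, 0.0588, array([321., 228.])), (0.3376, -0.4598, 0.0052, 0.321, array([460., 183.]))] [(0.459, -0.3158, 0.0577, 0.0606, array([278., 328.]))]
[319. 314.]
```

View pics/w4.png

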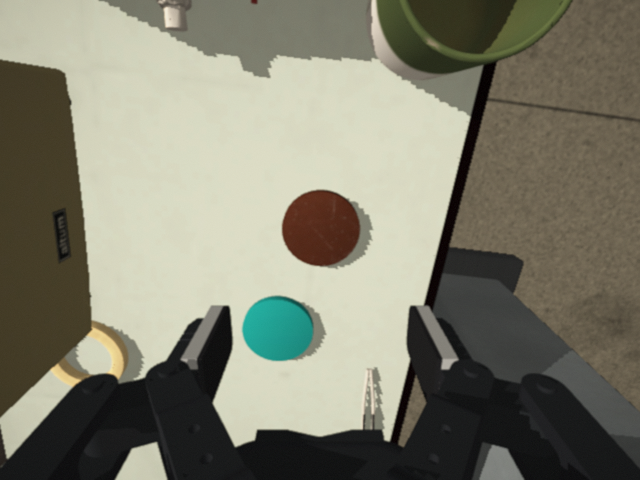

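Brown disc at (321,228), measured (0.434,-0.408), consistent with the earlier view. Descending.

Emit:
apply_moves(commands="0.072 0.001 0.001 0.04 0;0.072 0.001 0.001 0.08 0;0.072 0.001 0.001 0.105 0;0.072 0.001 0.001 0.12 0;0.072 0.001 0.001 0.127 0;0.072 0.001 0.001 0.127 0")

```text
t: 7.27
ee_pos: [0.4335, -0.4078, 0.0028]
ee_rot: [[0.126, -0.992, -0.003], [-0.992, -0.126, 0.002], [-0.002, 0.002, -1.0]]
ft_force: [-0.8, 0.7, 1.7]
opening: 0.0722
grip_force: 0.0
```

```bash
python3 - <<'E'
from h import *
s=status.sense();print(s["ee_pos"],s["ft_force"],s["opening"])
g=grab_frame("wrist");cv2.imwrite("pics/w5.png",cv2.resize(g[200:440,160:480],None,fx=2.4,fy=2.4))
E
```

```text
[ 0.43347265 -0.40784575  0.0027599 ] [-0.76540792  0.71847463  1.68300518] 0.07217138075916758
```

View pics/w5.png

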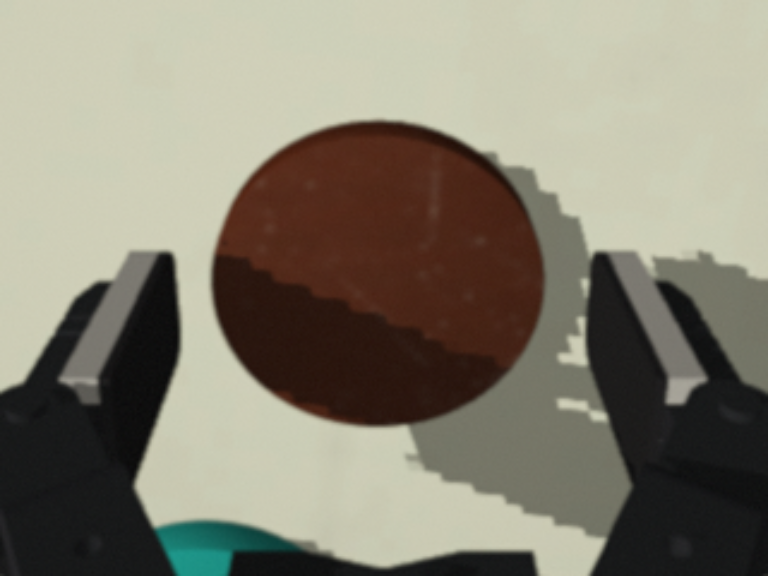

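Emit:
apply_moves(commands="0.07 0 0 0.002 0;0.07 0 0 0.004 0;0.07 0 0 0.004 0")

```text
t: 7.57
ee_pos: [0.4348, -0.4087, 0.0011]
ee_rot: [[0.125, -0.992, 0.002], [-0.992, -0.125, -0.001], [0.001, -0.001, -1.0]]
ft_force: [-0.4, 0.7, -0.6]
opening: 0.07
grip_force: 0.0
```

Emit:
apply_moves(commands="0.05 0 0 0 0;0.05 0 0 0 0;0.05 0 0 0 0;0.05 0 0 0 0;0.05 0 0 0 0", squeeze=35)

```text
t: 7.98
ee_pos: [0.4347, -0.4088, 0.0017]
ee_rot: [[0.125, -0.992, 0.001], [-0.992, -0.125, -0.001], [0.001, -0.001, -1.0]]
ft_force: [-0.6, 1.6, 5.5]
opening: 0.0568
grip_force: 36.0
```

Emit:
apply_moves(commands="0.05 0 0 -0.01 0;0.05 0 0 -0.04 0;0.05 0 0 -0.08 0;0.05 0 0 -0.12 0;0.05 0 0 -0.16 0;0.05 0 0 -0.19 0;0.05 0 0 -0.20 0")

```text
t: 8.57
ee_pos: [0.4357, -0.4102, 0.2076]
ee_rot: [[0.125, -0.992, 0.008], [-0.992, -0.126, -0.007], [0.008, -0.007, -1.0]]
ft_force: [0.8, -0.3, 0.5]
opening: 0.0566
grip_force: 37.3
```

```bash
python3 - <<'E'
from colfit import *
s=status.sense();c=calibration("wrist");g=grab_frame("wrist")
p=np.array(s["ee_pos"]);print(p,s["opening"],s["grip_force"],s["ft_force"])
for dz in(0,.006,.012,.018):print(dz,[o for o in disc(c,g,"brown",p[2]+dz) if .04<o[2]<.08])
# tool-frame deltas to nest3
n3=np.array([.6159,.0678]);d=n3-p[:2];R=np.array(s["ee_rot"]);print("dxy tool",d@R[:2,0],d@R[:2,1])
cv2.imwrite("pics/w6.png",cv2.resize(g[200:440,160:480],None,fx=2.4,fy=2.4))
E
```

```text
[ 0.43571809 -0.41019499  0.20763146] 0.0566406546795546 37.33868479728699 [ 0.84993139 -0.34433625  0.45995233]
0 [(0.4354, -0.4066, 0.0606, 0.0635, array([319., 317.]))]
0.006 [(0.4358, -0.4102, 0.0581, 0.0609, array([319., 317.]))]
0.012 [(0.4362, -0.4138, 0.0555, 0.0582, array([319., 317.]))]
0.018 [(0.4366, -0.4174, 0.053, 0.0556, array([319., 317.]))]
dxy tool -0.4515986286029695 -0.23874693519342294
```

View pics/w6.png

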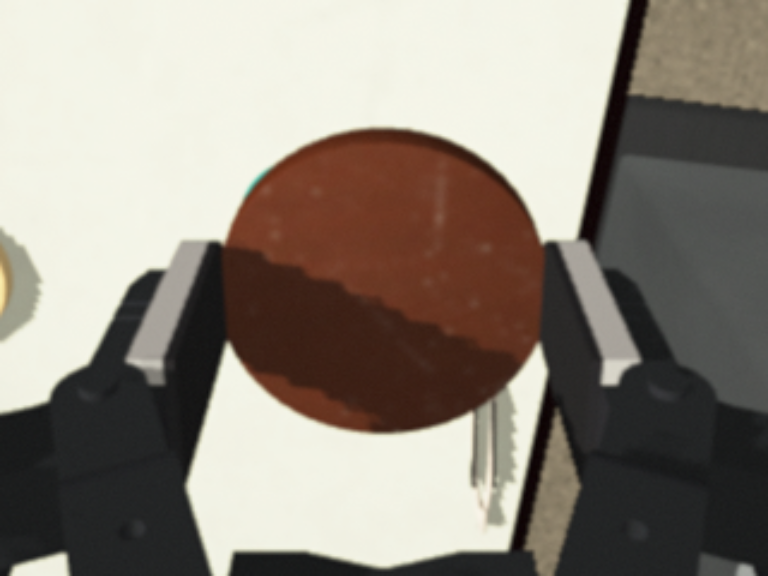

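Disc held centred between the pads at crop centre (380,280). Carry it above nest 3 and re-measure the nests.

Emit:
apply_moves(commands="0.05 -0.03 -0.016 0 0;0.05 -0.065 -0.0345 0 0;0.05 -0.1 -0.053 0 0;0.05 -0.135 -0.0715 0 0;0.05 -0.17 -0.09 0 0;0.05 -0.205 -0.1085 0 0;0.05 -0.24 -0.127 0 0;0.05 -0.275 -0.1455 0 0;0.05 -0.31 -0.164 0 0;0.05 -0.345 -0.1825 0 0;0.05 -0.38 -0.201 0 0;0.05 -0.41 -0.217 0 0;0.05 -0.435 -0.23 0 0;0.05 -0.4516 -0.2387 0 0;0.05 -0.4516 -0.2387 0 0;0.05 -0.4516 -0.2387 0 0")

```text
t: 9.95
ee_pos: [0.6143, 0.0699, 0.1996]
ee_rot: [[0.126, -0.992, -0.001], [-0.992, -0.126, -0.0], [0.0, 0.001, -1.0]]
ft_force: [-0.2, 0.3, 0.2]
opening: 0.0567
grip_force: 37.3
```

```bash
python3 look.py w7 nest_1 pointer press_1 crank_grip wheel_hub
```

```text
9.95 [0.614 0.07  0.2  ]
[[ 0.126 -0.992 -0.001]
 [-0.992 -0.126 -0.   ]
 [ 0.     0.001 -1.   ]]
nest_1 [313. 232.] 0.77 on z: [0.619 0.068 0.088]
nest_1 [433. 232.] 0.69 on z: [0.531 0.057 0.088]
nest_1 [546. 233.] 0.68 on z: [0.449 0.047 0.088]
pointer [593. 219.] 0.55 on z: [0.404 0.036 0.07 ]
press_1 [317. 403.] 0.69 on z: [0.608 0.128 0.19 ]
press_1 [624. 398.] 0.55 on z: [0.45  0.106 0.19 ]
```

View pics/w7.png

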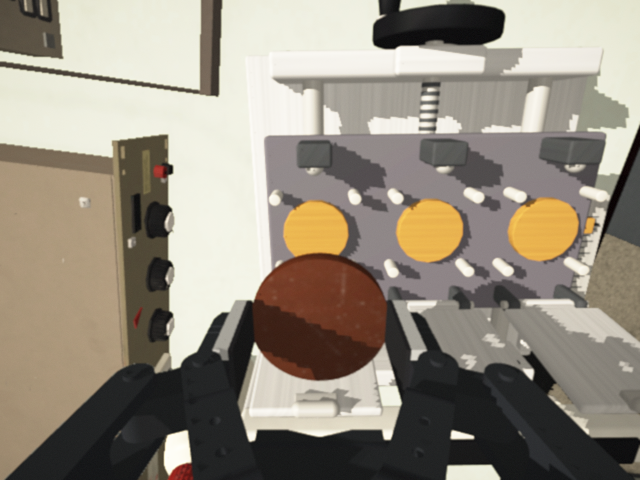

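View is aligned with the changer: nests at (316,231), (431,231), (543,230), brown disc held at (320,316). Refine nest centres by colour.

```bash
cat > nests.py <<'E'
from h import *
def orange(c,img,z=.088):
    h=cv2.cvtColor(img,cv2.COLOR_BGR2HSV).astype(int)
    m=((h[...,0]>10)&(h[...,0]<25)&(h[...,1]>140)&(h[...,2]>110)).astype(np.uint8)
    out=[]
    for ct in cv2.findContours(m,0,1)[0]:
        if cv2.contourArea(ct)<500: continue
        W=np.array([onz(c,p[0],z)[:2] for p in ct]).astype(np.float32)
        (x,y),(a,b),t=cv2.fitEllipse(W);out.append(np.round([x,y,a,b,*ct.reshape(-1,2).mean(0)],4))
    return out
if __name__=="__main__":
    for o in orange(calibration("wrist"),cv2.imread("pics/w7.png")):print(o)
    s=status.sense();print(s["ee_pos"],s["opening"])
E
python3 nests.py
```

```text
[6.175000e-01 6.530000e-02 4.320000e-02 4.800000e-02 3.156556e+02
 2.303611e+02]
[5.343000e-01 5.560000e-02 4.660000e-02 4.920000e-02 4.293757e+02
 2.299227e+02]
[4.518000e-01 4.430000e-02 4.660000e-02 5.130000e-02 5.431405e+02
 2.284541e+02]
[0.61441392 0.06838158 0.20060804] 0.05662306980291529
```

Emit:
apply_moves(commands="0.05 0.001 -0.002 0.03 0;0.05 0.001 -0.002 0.06 0;0.05 0.001 -0.002 0.085 0;0.05 0.001 -0.002 0.1 0;0.05 0.001 -0.002 0.107 0;0.05 0.001 -0.002 0.110 0;0.05 0.001 -0.002 0.110 0")

```text
t: 10.83
ee_pos: [0.617, 0.0684, 0.0909]
ee_rot: [[0.125, -0.992, 0.001], [-0.992, -0.125, -0.0], [0.0, -0.001, -1.0]]
ft_force: [-0.2, -0.5, -0.2]
opening: 0.0569
grip_force: 37.2
```

```bash
python3 - <<'E'
from h import *
s=status.sense();print(s["ee_pos"],s["ft_force"],s["opening"],s["grip_force"])
E
```

```text
[0.61700686 0.06836715 0.09088826] [-0.16209323 -0.45430787 -0.18138589] 0.05692606977889456 37.20104455947876
```

Lower 1.5 mm and release, then lift.

Emit:
apply_moves(commands="0.05 0.001 0 0.0015 0;0.05 0.001 0 0.0015 0;0.066 0.001 0 0.0015 0;0.066 0.001 0 0.0015 0;0.066 0.001 0 0.0015 0;0.066 0.001 0 -0.02 0;0.066 0.001 0 -0.06 0;0.066 0.001 0 -0.1 0;0.066 -0.0 0 -0.13 0;0.066 0 0 -0.13 0")

```text
t: 11.67
ee_pos: [0.6199, 0.0688, 0.2289]
ee_rot: [[0.125, -0.992, 0.014], [-0.992, -0.125, 0.002], [0.0, -0.014, -1.0]]
ft_force: [0.0, -1.3, 0.2]
opening: 0.0659
grip_force: 0.0
```

```bash
python3 - <<'E'
from colfit import *
from nests import orange
s=status.sense();c=calibration("wrist");g=grab_frame("wrist");cv2.imwrite("pics/w8.png",g)
p=np.array(s["ee_pos"]);R=np.array(s["ee_rot"]);print(s["t"],p,s["opening"],s["ft_force"])
print([o for o in disc(c,g,"brown",.096) if o[2]>.04 and o[3]<.09]);print(orange(c,g))
for n,q in dict(grey=(.4396,.3489),epoxy=(.5696,.3363)).items():
    d=np.array(q)-p[:2];print(n,d@R[:2,0],d@R[:2,1])
E
```

```text
11.6667 [0.61993824 0.06875891 0.2289423 ] 0.06591992254908749 [ 0.01818806 -1.26846643  0.20274437]
[(0.6172, 0.068, 0.0583, 0.0594, array([325., 225.]))]
[array([5.344000e-01, 5.680000e-02, 4.620000e-02, 4.870000e-02,
       4.285793e+02, 2.217256e+02]), array([4.522000e-01, 4.530000e-02, 4.620000e-02, 5.050000e-02,
       5.325412e+02, 2.207706e+02])]
grey -0.30055586385945837 0.14374627819463803
epoxy -0.2717429454416881 0.016367364028839843
```

Emit:
apply_moves(commands="0.068 0 0 -0.03 0;0.068 -0.035 0.0175 -0.03 0;0.068 -0.07 0.035 -0.03 0;0.068 -0.105 0.0525 -0.03 0;0.068 -0.14 0.07 -0.03 0;0.068 -0.175 0.0875 -0.03 0;0.068 -0.21 0.105 -0.03 0;0.068 -0.245 0.1225 -0.03 0;0.068 -0.275 0.135 -0.03 0;0.068 -0.295 0.143 -0.01 0;0.068 -0.3 0.143 0.03 0;0.068 -0.3 0.143 0.07 0;0.068 -0.3 0.143 0.09 0;0.068 -0.3 0.143 0.09 0;0.068 -0.3 0.143 0.09 0")

```text
t: 12.97
ee_pos: [0.437, 0.3478, 0.1296]
ee_rot: [[0.125, -0.992, -0.001], [-0.992, -0.125, -0.003], [0.002, 0.002, -1.0]]
ft_force: [1.2, -0.2, 1.3]
opening: 0.0682
grip_force: 0.0
```

```bash
cat > greyf.py <<'E'
from colfit import *
def rep(l,z,tag):
    s=status.sense();c=calibration("wrist");g=grab_frame("wrist");cv2.imwrite(f"pics/{tag}.png",g)
    p=np.array(s["ee_pos"]);R=np.array(s["ee_rot"]);print(s["t"],p,s["opening"])
    for o in finder.cut_out("wrist",l)[:3]:
        ct=max(cv2.findContours(o["region"].astype(np.uint8),0,1)[0],key=cv2.contourArea)
        W=np.array([onz(c,q[0],z)[:2] for q in ct]).astype(np.float32)
        if len(W)<8: continue
        (x,y),(a,b),t=cv2.fitEllipse(W);d=np.array([x,y])-p[:2]
        print(l,round(o["p"],2),np.round(ct.reshape(-1,2).mean(0)),"xy",round(x,4),round(y,4),"dia",round(a,4),round(b,4),"tool",np.round([d@R[:2,0],d@R[:2,1]],4))
    return c,g
if __name__=="__main__":
    import sys
    c,g=rep(sys.argv[1],float(sys.argv[2]),sys.argv[3])
    for k in sys.argv[4:]: print(k,disc(c,g,k,float(sys.argv[2])))
E
python3 greyf.py disc_grey .010 w9 green
```

```text
12.9667 [0.43698564 0.34782404 0.12955245] 0.06818817765237283
disc_grey 0.77 [318. 232.] xy 0.4376 0.3484 dia 0.0536 0.0558 tool [-0.0005 -0.0007]
green [(0.5685, 0.3357, 0.0622, 0.0648, array([142., 194.]))]
```

View pics/w9.png

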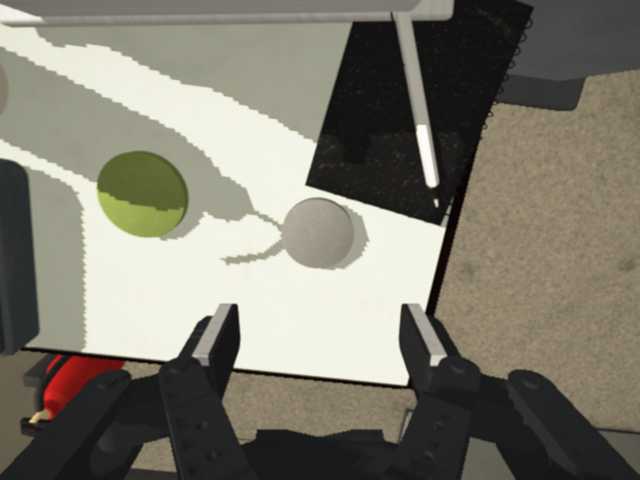

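Grey disc at (318,232), 55 mm across: the specimen. Notebook edge stays clear of the fingers. Grasp.

Emit:
apply_moves(commands="0.066 -0.002 -0.001 0.04 0;0.066 -0.002 -0.001 0.08 0;0.066 -0.002 -0.001 0.105 0;0.066 -0.002 -0.001 0.12 0;0.066 -0.002 -0.001 0.127 0;0.066 -0.002 -0.001 0.127 0;0.045 -0.002 -0.001 0.1275 0;0.045 -0.002 -0.001 0.1275 0;0.045 -0.002 -0.001 0.1275 0;0.045 -0.002 -0.001 0.1275 0;0.045 -0.002 -0.001 0.1275 0", squeeze=35)

```text
t: 13.98
ee_pos: [0.4393, 0.3518, 0.0054]
ee_rot: [[0.126, -0.992, 0.003], [-0.992, -0.126, 0.003], [-0.003, -0.004, -1.0]]
ft_force: [-1.0, -0.6, 6.1]
opening: 0.0517
grip_force: 35.9
```

```bash
python3 - <<'E'
from h import *
s=status.sense();p=np.array(s["ee_pos"]);R=np.array(s["ee_rot"]);print(s["t"],p,s["ft_force"],s["opening"],s["grip_force"])
d=np.array([.452,.0453])-p[:2];print(d@R[:2,0],d@R[:2,1])
E
```

```text
13.9833 [0.43934082 0.35184673 0.00540388] [-1.00049743 -0.64155224  6.09613603] 0.05174574734510449 35.901108384132385
0.3057069824366891 0.02595194744915284
```

Emit:
apply_moves(commands="0.045 0 0 -0.01 0;0.045 0 0 -0.04 0;0.045 0 0 -0.08 0;0.045 0 0 -0.12 0;0.045 0 0 -0.16 0;0.045 0 0 -0.2 0;0.045 0 0 -0.235 0;0.045 0.01 0.001 -0.25 0;0.045 0.045 0.004 -0.25 0;0.045 0.08 0.007 -0.25 0;0.045 0.115 0.01 -0.25 0;0.045 0.15 0.013 -0.25 0;0.045 0.185 0.016 -0.25 0;0.045 0.22 0.02 -0.25 0;0.045 0.255 0.024 -0.25 0;0.045 0.285 0.026 -0.25 0;0.045 0.303 0.026 -0.24 0;0.045 0.306 0.026 -0.22 0;0.045 0.306 0.026 -0.2 0;0.045 0.306 0.026 -0.195 0")

```text
t: 15.65
ee_pos: [0.449, 0.043, 0.1963]
ee_rot: [[0.124, -0.992, -0.003], [-0.992, -0.124, 0.0], [-0.001, 0.003, -1.0]]
ft_force: [-1.7, -0.1, -0.1]
opening: 0.0452
grip_force: 0.0
```

```bash
sleep 0; python3 - <<'E'
from greyf import *
from nests import orange
s=status.sense();z=s["ee_pos"][2]
print(s["opening"],s["grip_force"])
c,g=rep("disc_grey",z+.005,"w10"); print(orange(c,g))
E
```

```text
0.04519332252456775 0.0
15.65 [0.44897412 0.04295862 0.19629964] 0.04519332252456775
disc_grey 0.58 [140.   7.] xy 0.5219 -0.0664 dia 0.0049 0.0095 tool [ 0.1175 -0.0588]
[array([5.332000e-01, 5.630000e-02, 4.660000e-02, 4.840000e-02,
       2.019011e+02, 2.392253e+02]), array([4.507000e-01, 4.500000e-02, 4.640000e-02, 4.760000e-02,
       3.161899e+02, 2.377542e+02])]
```

View pics/w10.png

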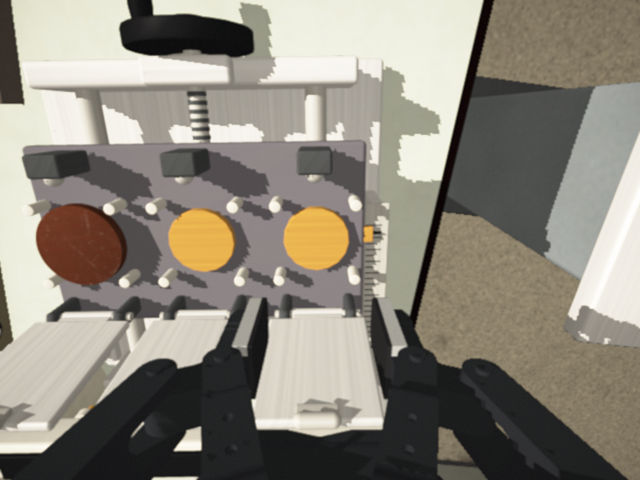

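The grey disc is no longer in the grip (fingers empty at (320,330)); brown sits in nest 3 (82,244). Find where the grey one fell.

```bash
cat > find2.py <<'E'
from h import *
import sys
np.set_printoptions(precision=3,suppress=True)
for l in sys.argv[1:]:
    for n in("scene","side"):
        g=grab_frame(n);c=calibration(n)
        for o in finder.cut_out(n,l)[:4]:
            b=o["bbox"];u=(b[0]+b[2]/2,b[1]+b[3]/2);print(l,n,round(o["p"],2),b,int(o["region"].sum()),onz(c,u,.005),onz(c,u,.1),"bgr",g[o["region"]].mean(0))
E
python3 find2.py disc_grey disc_epoxy
```

```text
disc_grey scene 0.71 [244.0, 193.1, 16.0, 11.1] 176 [0.462 0.356 0.005] [0.425 0.266 0.1  ] bgr [121.034 130.25  132.812]
disc_grey scene 0.57 [268.7, 174.5, 91.1, 91.5] 3619 [0.581 0.151 0.005] [0.534 0.079 0.1  ] bgr [122.033 131.831 140.575]
disc_grey side 0.56 [300.0, 315.9, 21.0, 15.1] 300 [0.464 0.353 0.005] [0.412 0.507 0.1  ] bgr [ 93.837 101.96  101.317]
disc_epoxy scene 0.56 [274.9, 185.3, 7.1, 10.3] 56 [0.558 0.339 0.005] [0.513 0.25  0.1  ] bgr [ 77.554 124.446 115.143]
disc_epoxy side 0.59 [257.6, 306.0, 28.5, 14.8] 351 [0.57  0.336 0.005] [0.503 0.493 0.1  ] bgr [60.405 97.028 88.08 ]
disc_epoxy side 0.54 [335.9, 212.4, 23.3, 24.0] 523 [ 0.559 -0.352  0.005] [ 0.493 -0.096  0.1  ] bgr [ 99.669 106.26  106.101]
disc_epoxy side 0.28 [255.8, 212.1, 116.2, 84.7] 7930 [ 0.588 -0.051  0.005] [0.518 0.162 0.1  ] bgr [101.687 108.194 108.626]
```

Both views put it at (0.463,0.354) on the table; going back for it.

Emit:
apply_moves(commands="0.066 0 0 -0.03 0;0.066 -0.005 0 -0.055 0;0.066 -0.04 -0.007 -0.055 0;0.066 -0.075 -0.013 -0.055 0;0.066 -0.11 -0.019 -0.055 0;0.066 -0.145 -0.025 -0.055 0;0.066 -0.18 -0.031 -0.055 0;0.066 -0.215 -0.037 -0.055 0;0.066 -0.25 -0.043 -0.055 0;0.066 -0.28 -0.048 -0.055 0;0.066 -0.3 -0.052 -0.035 0;0.066 -0.306 -0.052 0 0;0.066 -0.306 -0.052 0.035 0;0.066 -0.306 -0.052 0.065 0;0.066 -0.306 -0.052 0.065 0;0.066 -0.306 -0.052 0.065 0")

```text
t: 17.48
ee_pos: [0.4636, 0.3532, 0.1322]
ee_rot: [[0.125, -0.992, -0.001], [-0.992, -0.125, -0.003], [0.003, 0.002, -1.0]]
ft_force: [1.0, 0.5, 0.5]
opening: 0.0659
grip_force: 0.0
```

```bash
python3 greyf.py disc_grey .010 w11 green
```

```text
17.4833 [0.46356294 0.353195   0.13223715] 0.0659225285171336
disc_grey 0.71 [324. 227.] xy 0.4603 0.3506 dia 0.0539 0.0559 tool [0.0022 0.0036]
green [(0.569, 0.3359, 0.0621, 0.064, array([179., 190.]))]
```

Emit:
apply_moves(commands="0.066 0.002 0.0035 0.04 0;0.066 0.002 0.0035 0.08 0;0.066 0.002 0.0035 0.105 0;0.066 0.002 0.0035 0.12 0;0.066 0.002 0.0035 0.128 0;0.066 0.002 0.0035 0.129 0;0.045 0.002 0.0035 0.129 0;0.045 0.002 0.0035 0.129 0;0.045 0.002 0.0035 0.129 0;0.045 0.002 0.0035 0.129 0;0.045 0.002 0.0035 0.129 0", squeeze=60)

```text
t: 18.5
ee_pos: [0.4626, 0.3532, 0.0083]
ee_rot: [[0.126, -0.992, 0.005], [-0.992, -0.126, 0.004], [-0.004, -0.006, -1.0]]
ft_force: [-2.7, -1.7, 11.3]
opening: 0.0452
grip_force: 12.5
```

Emit:
apply_moves(commands="0.045 0 0 -0.01 0;0.045 0 0 -0.04 0;0.045 0 0 -0.08 0;0.045 0 0 -0.12 0;0.045 0 0 -0.16 0;0.045 0 0 -0.2 0;0.045 0 0 -0.235 0;0.045 0 0 -0.25 0;0.045 0 0 -0.25 0")

```text
t: 19.25
ee_pos: [0.4624, 0.3525, 0.2615]
ee_rot: [[0.125, -0.992, 0.009], [-0.992, -0.125, 0.009], [-0.008, -0.01, -1.0]]
ft_force: [0.7, 0.5, 0.3]
opening: 0.0448
grip_force: 0.0
```

```bash
python3 - <<'E'
from greyf import *
s=status.sense();p=np.array(s["ee_pos"]);R=np.array(s["ee_rot"])
print(s["opening"],s["grip_force"],R[:,2])
c,g=rep("disc_grey",p[2]+.005,"w12")
d=np.array([.4513,.0452])-p[:2];print(d@R[:2,0],d@R[:2,1])
E
```

```text
0.04481839241393074 0.0 [ 0.009214    0.0087718  -0.99991908]
19.25 [0.46244132 0.35252758 0.26148568] 0.04481839241393074
disc_grey 0.72 [319. 191.] xy 0.4696 0.2967 dia 0.0188 0.0193 tool [ 0.0563 -0.0001]
disc_grey 0.24 [275.  22.] xy 0.4931 0.2431 dia 0.0159 0.1576 tool [ 0.1124 -0.0167]
0.30350589289019847 0.049504682204011774
```

Pads rode over the disc rim: the tips stand higher than the TCP when open. I must go lower. Locate the disc again.

Emit:
apply_moves(commands="0.066 0 0 0.04 0;0.066 0 0 0.08 0;0.066 0 0 0.12 0;0.066 0 0 0.13 0;0.066 0 0 0.13 0;0.066 0 0 0.13 0")

```text
t: 19.85
ee_pos: [0.4613, 0.3515, 0.125]
ee_rot: [[0.126, -0.992, 0.001], [-0.992, -0.126, -0.0], [0.001, -0.001, -1.0]]
ft_force: [0.5, 0.2, 1.8]
opening: 0.066
grip_force: 0.0
```

```bash
python3 greyf.py disc_grey .010 w13
```

```text
19.85 [0.4613037  0.35152694 0.12504153] 0.06600324538449646
disc_grey 0.62 [313. 231.] xy 0.466 0.3511 dia 0.0536 0.056 tool [ 0.001  -0.0046]
```

Emit:
apply_moves(commands="0.066 0.001 -0.0045 0.04 0;0.066 0.001 -0.0045 0.08 0;0.066 0.001 -0.0045 0.105 0;0.066 0.001 -0.0045 0.12 0;0.066 0.001 -0.0045 0.125 0;0.066 0.001 -0.0045 0.128 0;0.066 0.001 -0.0045 0.13 0;0.066 0.001 -0.0045 0.13 0;0.066 0.001 -0.0045 0.13 0")

```text
t: 20.7
ee_pos: [0.466, 0.3519, -0.0046]
ee_rot: [[0.125, -0.992, 0.002], [-0.992, -0.125, 0.002], [-0.002, -0.002, -1.0]]
ft_force: [0.1, -0.1, 1.0]
opening: 0.0661
grip_force: 0.0
```

Emit:
apply_moves(commands="0.045 0 0 0 0;0.045 0 0 0 0;0.045 0 0 0 0;0.045 0 0 0 0;0.045 0 0 0 0", squeeze=40)

```text
t: 21.12
ee_pos: [0.4665, 0.3522, -0.0034]
ee_rot: [[0.126, -0.992, 0.003], [-0.992, -0.126, 0.003], [-0.002, -0.004, -1.0]]
ft_force: [-1.7, -0.9, 10.6]
opening: 0.0527
grip_force: 46.5
```

Emit:
apply_moves(commands="0.045 0 0 -0.01 0;0.045 0 0 -0.04 0;0.045 0 0 -0.08 0;0.045 0 0 -0.12 0;0.045 0 0 -0.16 0;0.045 0 0 -0.2 0;0.045 0 0 -0.24 0;0.045 0 0 -0.26 0;0.045 0 0 -0.26 0")

```text
t: 21.87
ee_pos: [0.4671, 0.352, 0.2613]
ee_rot: [[0.125, -0.992, 0.009], [-0.992, -0.125, 0.008], [-0.007, -0.01, -1.0]]
ft_force: [1.0, 0.6, 0.8]
opening: 0.0531
grip_force: 42.2
```

```bash
python3 - <<'E'
from greyf import *
s=status.sense();p=np.array(s["ee_pos"]);R=np.array(s["ee_rot"])
print(s["opening"],s["grip_force"],R[:,2])
c,g=rep("disc_grey",p[2]+.015,"w14")
d=np.array([.4513,.0452])-p[:2];print(d@R[:2,0],d@R[:2,1])
E
```

```text
0.053117541050578955 42.24303424358368 [ 0.00904553  0.00802118 -0.99992692]
21.8667 [0.46706236 0.35201249 0.2613422 ] 0.053117541050578955
disc_grey 0.9 [320. 324.] xy 0.4671 0.3495 dia 0.0532 0.0582 tool [0.0025 0.0002]
0.302415973505305 0.05403845047612244
```

Emit:
apply_moves(commands="0.045 0.02 0.003 0 0;0.045 0.05 0.008 0 0;0.045 0.085 0.015 0 0;0.045 0.12 0.021 0 0;0.045 0.155 0.028 0 0;0.045 0.19 0.034 0 0;0.045 0.225 0.04 0 0;0.045 0.26 0.046 0 0;0.045 0.285 0.051 0 0;0.045 0.302 0.054 0 0;0.045 0.302 0.054 0.03 0;0.045 0.302 0.054 0.06 0;0.045 0.302 0.054 0.06 0;0.045 0.302 0.054 0.06 0")

```text
t: 23.13
ee_pos: [0.448, 0.0438, 0.1926]
ee_rot: [[0.125, -0.992, -0.004], [-0.992, -0.125, -0.002], [0.002, 0.005, -1.0]]
ft_force: [-0.6, -0.1, 0.6]
opening: 0.053
grip_force: 42.3
```

```bash
python3 - <<'E'
from greyf import *
s=status.sense();p=np.array(s["ee_pos"]);R=np.array(s["ee_rot"])
print(s["opening"],s["grip_force"],R[:,2])
c,g=rep("disc_grey",p[2]+.015,"w15")
d=np.array([.4513,.0452])-p[:2];print(d@R[:2,0],d@R[:2,1])
E
```

```text
0.05297196131113943 42.3454749584198 [-0.00444987 -0.00234221 -0.99998736]
23.1333 [0.44799489 0.04378766 0.19260376] 0.05297196131113943
disc_grey 0.87 [319. 324.] xy 0.4481 0.0414 dia 0.0532 0.0574 tool [0.0023 0.0002]
disc_grey 0.27 [161. 214.] xy 0.5087 0.014 dia 0.1171 0.2158 tool [ 0.0371 -0.0565]
-0.0009880014534192749 -0.003455714381249737
```

Emit:
apply_moves(commands="0.045 -0.002 -0.003 0.03 0;0.045 -0.002 -0.003 0.06 0;0.045 -0.002 -0.003 0.085 0;0.045 -0.002 -0.003 0.098 0;0.045 -0.002 -0.003 0.104 0;0.045 -0.002 -0.003 0.104 0;0.045 -0.002 -0.003 0.104 0")

```text
t: 23.82
ee_pos: [0.4534, 0.0474, 0.0914]
ee_rot: [[0.126, -0.992, 0.003], [-0.992, -0.126, 0.0], [-0.0, -0.003, -1.0]]
ft_force: [-0.3, -0.3, 0.2]
opening: 0.0531
grip_force: 42.3
```

Emit:
apply_moves(commands="0.045 0.001 0.002 0.003 0;0.045 0.001 0.002 0.005 0;0.045 0.001 0.002 0.006 0;0.045 0.001 0.002 0.006 0")

```text
t: 24.15
ee_pos: [0.4506, 0.0458, 0.0845]
ee_rot: [[0.125, -0.992, 0.001], [-0.992, -0.125, 0.0], [-0.0, -0.001, -1.0]]
ft_force: [-2.1, 0.7, 3.9]
opening: 0.0531
grip_force: 42.6
```

Contact at the expected height (4 N). Release and lift.

Emit:
apply_moves(commands="0.062 0 0 -0.0005 0;0.062 0 0 -0.0005 0;0.062 0 0 -0.0005 0;0.062 0 0 -0.02 0;0.062 0 0 -0.06 0;0.062 0 0 -0.1 0;0.062 0 0 -0.14 0;0.062 0 0 -0.165 0;0.062 0 0 -0.165 0")

```text
t: 24.9
ee_pos: [0.4531, 0.046, 0.2551]
ee_rot: [[0.125, -0.992, 0.011], [-0.992, -0.125, 0.002], [-0.001, -0.011, -1.0]]
ft_force: [-0.0, 0.9, 0.3]
opening: 0.062
grip_force: 0.0
```

```bash
python3 - <<'E'
from greyf import *
from nests import orange
c,g=rep("disc_grey",.098,"w16");print(orange(c,g),[o for o in disc(c,g,"brown",.096) if o[3]<.09])
s=status.sense();p=np.array(s["ee_pos"]);R=np.array(s["ee_rot"])
d=np.array([.569,.336])-p[:2];print(s["opening"],d@R[:2,0],d@R[:2,1])
E
```

```text
24.9 [0.45310564 0.04601115 0.25506071] 0.0619625490428321
disc_grey 0.96 [325. 217.] xy 0.4504 0.045 dia 0.0535 0.0557 tool [0.0007 0.0029]
disc_grey 0.67 [216. 313.] xy 0.5451 0.1568 dia 0.0779 0.1206 tool [-0.0984 -0.1051]
[array([5.328000e-01, 5.640000e-02, 4.640000e-02, 4.740000e-02,
       2.303243e+02, 2.145473e+02])] [(0.7495, 0.3538, 0.0108, 0.084, array([ 19., 452.])), (0.7205, 0.3067, 0.0285, 0.0348, array([ 41., 419.])), (0.6153, 0.0674, 0.0584, 0.0608, array([132., 217.]))]
0.06200871223543355 -0.2729213545959528 -0.15368285097989756
```

Grey seated in nest 1 at (0.450,0.045), brown in nest 3. Now the epoxy disc.

Emit:
apply_moves(commands="0.074 -0.035 -0.02 0 0;0.074 -0.07 -0.0395 0 0;0.074 -0.105 -0.059 0 0;0.074 -0.14 -0.079 0 0;0.074 -0.175 -0.0985 0 0;0.074 -0.21 -0.118 0 0;0.074 -0.24 -0.135 0 0;0.074 -0.26 -0.146 0 0;0.074 -0.273 -0.154 0 0;0.074 -0.273 -0.154 0.04 0;0.074 -0.273 -0.154 0.08 0;0.074 -0.273 -0.154 0.12 0;0.074 -0.273 -0.154 0.125 0;0.074 -0.273 -0.154 0.125 0")

```text
t: 26.17
ee_pos: [0.567, 0.3341, 0.1198]
ee_rot: [[0.125, -0.992, -0.007], [-0.992, -0.125, -0.006], [0.005, 0.007, -1.0]]
ft_force: [-0.2, 0.1, 1.1]
opening: 0.0741
grip_force: 0.0
```

```bash
python3 greyf.py disc_epoxy .009 w17 green
```

```text
26.1667 [0.56701647 0.33411991 0.11983852] 0.07410940847177105
disc_epoxy 0.61 [407.  34.] xy 0.5341 0.1991 dia 0.0442 0.4094 tool [0.1298 0.0495]
disc_epoxy 0.56 [314. 236.] xy 0.5695 0.3355 dia 0.0639 0.0656 tool [-0.001  -0.0026]
green [(0.5702, 0.3363, 0.0619, 0.0637, array([313., 237.]))]
```

Emit:
apply_moves(commands="0.073 -0.0015 -0.003 0.04 0;0.073 -0.0015 -0.003 0.08 0;0.073 -0.0015 -0.003 0.105 0;0.073 -0.0015 -0.003 0.118 0;0.073 -0.0015 -0.003 0.123 0;0.073 -0.0015 -0.003 0.126 0;0.073 -0.0015 -0.003 0.126 0;0.073 -0.0015 -0.003 0.126 0")

```text
t: 26.93
ee_pos: [0.5731, 0.3388, 0.0003]
ee_rot: [[0.125, -0.992, 0.003], [-0.992, -0.125, 0.003], [-0.002, -0.004, -1.0]]
ft_force: [-0.0, -0.4, 0.8]
opening: 0.073
grip_force: 0.0
```

Emit:
apply_moves(commands="0.054 0 0 0 0;0.054 0 0 0 0;0.054 0 0 0 0;0.054 0 0 0 0;0.054 0 0 0 0", squeeze=40)

```text
t: 27.35
ee_pos: [0.5729, 0.3386, 0.0007]
ee_rot: [[0.126, -0.992, 0.003], [-0.992, -0.126, 0.002], [-0.002, -0.004, -1.0]]
ft_force: [-1.5, -0.6, 7.3]
opening: 0.0609
grip_force: 41.7
```

Too high by 6 mm (controller lag in the reading); reopen and go lower.

Emit:
apply_moves(commands="0.073 0 0 0 0;0.073 0 0 0 0;0.073 0.002 0.003 0.003 0;0.073 0.002 0.003 0.006 0;0.073 0.002 0.003 0.006 0;0.073 0.002 0.003 0.006 0")

```text
t: 27.85
ee_pos: [0.5688, 0.3351, -0.0085]
ee_rot: [[0.125, -0.992, -0.0], [-0.992, -0.125, -0.0], [0.0, 0.0, -1.0]]
ft_force: [0.1, -0.2, 1.7]
opening: 0.0729
grip_force: 0.5
```

Emit:
apply_moves(commands="0.054 0 0 0 0;0.054 0 0 0 0;0.054 0 0 0 0;0.054 0 0 0 0;0.054 0 0 0 0", squeeze=40)

```text
t: 28.27
ee_pos: [0.5705, 0.3358, -0.0053]
ee_rot: [[0.126, -0.992, 0.004], [-0.992, -0.126, 0.001], [-0.001, -0.004, -1.0]]
ft_force: [-2.0, -2.6, 13.2]
opening: 0.0625
grip_force: 50.2
```

Emit:
apply_moves(commands="0.054 0 0 -0.01 0;0.054 0 0 -0.04 0;0.054 0 0 -0.08 0;0.054 0 0 -0.12 0;0.054 0 0 -0.16 0;0.054 0 0 -0.2 0;0.054 0 0 -0.24 0;0.054 0 0 -0.265 0;0.054 0 0 -0.265 0")

```text
t: 29.02
ee_pos: [0.5709, 0.336, 0.2644]
ee_rot: [[0.125, -0.992, 0.01], [-0.992, -0.125, 0.006], [-0.005, -0.011, -1.0]]
ft_force: [0.4, -0.4, 0.7]
opening: 0.062
grip_force: 44.4
```

Emit:
apply_moves(commands="0.054 0.02 0.005 0 0;0.054 0.05 0.013 0 0;0.054 0.085 0.022 0 0;0.054 0.12 0.031 0 0;0.054 0.155 0.041 0 0;0.054 0.19 0.05 0 0;0.054 0.225 0.06 0 0;0.054 0.255 0.068 0 0;0.054 0.2726 0.072 0 0;0.054 0.2726 0.072 0.03 0;0.054 0.2726 0.072 0.06 0;0.054 0.2726 0.072 0.06 0;0.054 0.2726 0.072 0.06 0;0.054 0.2726 0.072 0.06 0;0.054 0.2726 0.072 0.06 0")

```text
t: 30.27
ee_pos: [0.5329, 0.0563, 0.1989]
ee_rot: [[0.126, -0.992, 0.003], [-0.992, -0.126, 0.001], [-0.0, -0.003, -1.0]]
ft_force: [0.9, 0.0, -0.4]
opening: 0.0624
grip_force: 44.3
```

```bash
python3 - <<'E'
from greyf import *
s=status.sense();p=np.array(s["ee_pos"]);R=np.array(s["ee_rot"])
print(s["opening"],s["grip_force"],R[:,2])
c,g=rep("disc_epoxy",p[2]+.014,"w18");print([o for o in disc(c,g,"green",p[2]+.014)])
d=np.array([.533,.0563])-p[:2];print(d@R[:2,0],d@R[:2,1])
E
```

```text
0.062356628279315374 44.331393241882324 [ 3.37520898e-03  5.19067686e-04 -9.99994169e-01]
30.2667 [0.53285771 0.05630148 0.19890176] 0.062356628279315374
disc_epoxy 0.57 [320. 327.] xy 0.5327 0.0565 dia 0.0628 0.0667 tool [-0.0002  0.0001]
[(0.5328, 0.0565, 0.0634, 0.0663, array([319., 326.]))]
1.9352973008929274e-05 -0.000140975385592447
```

Emit:
apply_moves(commands="0.054 0 0 0.03 0;0.054 0 0 0.06 0;0.054 0 0 0.085 0;0.054 0 0 0.1 0;0.054 0 0 0.108 0;0.054 0 0 0.111 0;0.054 0 0 0.111 0;0.054 0 0 0.111 0")

```text
t: 31.03
ee_pos: [0.5327, 0.0562, 0.0872]
ee_rot: [[0.125, -0.992, 0.002], [-0.992, -0.125, 0.0], [-0.0, -0.002, -1.0]]
ft_force: [-0.3, 0.6, 0.5]
opening: 0.0621
grip_force: 44.3
```

Emit:
apply_moves(commands="0.054 0 0 0.002 0;0.054 0 0 0.004 0;0.054 0 0 0.0045 0;0.054 0 0 0.0045 0")

```text
t: 31.37
ee_pos: [0.5324, 0.0561, 0.0825]
ee_rot: [[0.125, -0.992, 0.002], [-0.992, -0.125, 0.001], [-0.0, -0.002, -1.0]]
ft_force: [-0.9, 0.2, 4.8]
opening: 0.0619
grip_force: 44.8
```

Emit:
apply_moves(commands="0.07 0 0 -0.0005 0;0.07 0 0 -0.0005 0;0.07 0 0 -0.0005 0;0.07 0 0 -0.02 0;0.07 0 0 -0.06 0;0.07 0 0 -0.1 0;0.07 0 0 -0.14 0;0.03 0 0 -0.165 0;0.0 0 0 -0.165 0;0.0 0 0 -0.165 0;0.0 0 0 -0.165 0")

```text
t: 32.28
ee_pos: [0.5311, 0.0559, 0.2454]
ee_rot: [[0.125, -0.992, -0.002], [-0.992, -0.125, 0.0], [-0.0, 0.002, -1.0]]
ft_force: [-0.8, -0.4, -1.0]
opening: 0.0218
grip_force: 0.0
```

```bash
python3 - <<'E'
from greyf import *
from nests import orange
c,g=rep("disc_grey",.098,"w19");print([o for k,z in(("brown",.096),("green",.097)) for o in disc(c,g,k,z) if .05<o[2] and o[3]<.09])
s=status.sense();print(s["ee_pos"],s["opening"])
for o in finder.place_of("wrist","press_1"):
    print(np.round(o["uv"]),round(o["p"],2),onz(c,o["uv"],.184))
E
```

```text
32.2833 [0.5311327  0.05591608 0.24537136] 0.021772173683938176
disc_grey 0.83 [416. 219.] xy 0.4511 0.0449 dia 0.0539 0.0565 tool [0.0009 0.0807]
[(0.6166, 0.0677, 0.0581, 0.0601, array([215., 221.])), (0.5317, 0.0566, 0.0629, 0.064, array([318., 220.]))]
[0.53091724 0.05570438 0.24473803] 0.006399822414258925
[191. 356.] 0.87 [0.60698087 0.13443156 0.184     ]
[314. 353.] 0.8 [0.52651704 0.12194212 0.184     ]
[443. 352.] 0.72 [0.44148852 0.11087675 0.184     ]
```

All three discs are seated. Tip cover 2 with closed fingers from behind (tool −x = toward the bridge).

Emit:
apply_moves(commands="0 -0.04 0 0 0;0 -0.08 0 0 0;0 -0.095 0 0 0;0 -0.095 0 0.03 0;0 -0.095 0 0.06 0;0 -0.095 0 0.067 0;0 -0.095 0 0.067 0;0 -0.085 0 0.067 0;0 -0.073 0 0.067 0;0 -0.061 0 0.067 0;0 -0.049 0 0.067 0;0 -0.037 0 0.067 0;0 -0.034 0 0.067 0;0 -0.034 0 0.03 0;0 -0.01 0 0.01 0;0 0.02 0 0.01 0;0 0.029 0 0.01 0;0 0.029 0 0.01 0;0 0.029 0 0.01 0;0 0.029 0 0.01 0")

```text
t: 34.1
ee_pos: [0.535, 0.0274, 0.2358]
ee_rot: [[0.125, -0.992, -0.001], [-0.992, -0.125, 0.0], [-0.0, 0.001, -1.0]]
ft_force: [0.4, 0.3, 0.4]
opening: -0.0001
grip_force: 0.0
```

```bash
python3 - <<'E'
from h import *
s=status.sense();print(s["ee_pos"],s["ft_force"],s["opening"])
c=calibration("wrist");g=grab_frame("wrist");cv2.imwrite("pics/w20.png",g)
for o in finder.place_of("wrist","press_1"): print(np.round(o["uv"]),round(o["p"],2),onz(c,o["uv"],.12),onz(c,o["uv"],.184))
E
```

```text
[0.53497452 0.02738249 0.23581033] [0.37159477 0.31196615 0.36177328] -6.684575605283799e-05
[314. 239.] 0.56 [0.53788245 0.03266323 0.12      ] [0.53979864 0.01068573 0.184     ]
```

View pics/w20.png

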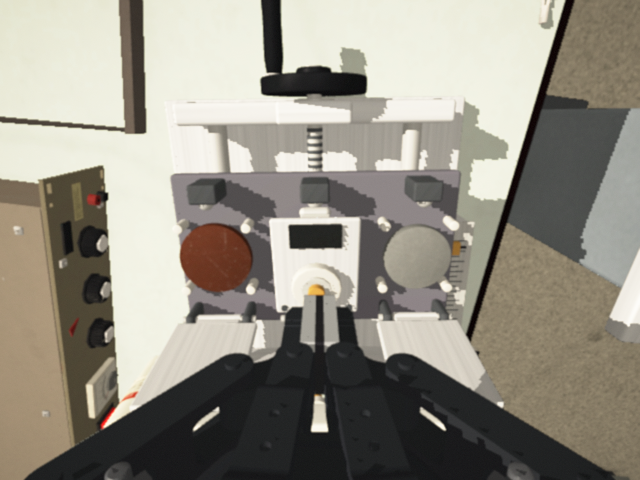

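Cover 2 is down on its catch, pad at (315,237). Press it.

Emit:
apply_moves(commands="0 -0.001 0 0.04 0;0 -0.001 0 0.08 0;0 -0.001 0 0.105 0;0 -0.001 0 0.113 0;0 -0.001 0 0.118 0;0 -0.001 0 0.123 0;0 -0.001 0 0.126 0;0 -0.001 0 0.128 0;0 -0.001 0 0.128 0;0 -0.001 0 0.128 0")

```text
t: 35.03
ee_pos: [0.5358, 0.0285, 0.1089]
ee_rot: [[0.125, -0.992, 0.002], [-0.992, -0.125, 0.001], [-0.0, -0.002, -1.0]]
ft_force: [-0.3, 0.6, 0.8]
opening: 0.0002
grip_force: 0.0
```

Emit:
apply_moves(commands="0 0 0 0.002 0;0 0 0 0.003 0;0 0 0 0.004 0;0 0 0 0.004 0")

```text
t: 35.37
ee_pos: [0.5358, 0.0283, 0.1058]
ee_rot: [[0.126, -0.992, 0.002], [-0.992, -0.126, 0.0], [-0.0, -0.002, -1.0]]
ft_force: [-3.6, 1.0, 8.3]
opening: 0.0003
grip_force: 4.1
```

Emit:
apply_moves(commands="0 0 0 0.002 0;0 0 0 0.003 0;0 0 0 0.003 0;0 0 0 -0.02 0;0 0 0 -0.06 0;0 0 0 -0.1 0;0 0 0 -0.13 0;0 0 0 -0.13 0;0 0 0 -0.13 0")

```text
t: 36.12
ee_pos: [0.5362, 0.0284, 0.2364]
ee_rot: [[0.125, -0.992, 0.005], [-0.992, -0.125, 0.002], [-0.001, -0.005, -1.0]]
ft_force: [-0.2, -0.1, -1.3]
opening: -0.0003
grip_force: 0.0
```

```bash
cat > pads.py <<'E'
from h import *
def pads():
    s=status.sense();print(s["ee_pos"],s["ft_force"])
    c=calibration("wrist");g=grab_frame("wrist")
    for o in finder.cut_out("wrist","press_1")[:4]:
        print(round(o["p"],2),o["bbox"])
    for o in finder.place_of("wrist","press_1"): print(np.round(o["uv"],1),round(o["p"],2),onz(c,o["uv"],.109),onz(c,o["uv"],.121))
    # black pad blobs
    m=(g.max(2)<45).astype(np.uint8);m[300:]=0
    for ct in cv2.findContours(m,0,1)[0]:
        if 300<cv2.contourArea(ct)<5000:
            (u,v),wh,t=cv2.minAreaRect(ct);W=np.array([onz(c,p[0],.109)[:2] for p in ct]).astype(np.float32);print("blk",round(u),round(v),np.round(wh),"sz@.109",np.round(cv2.minAreaRect(W)[1],4),np.round(cv2.minAreaRect(W)[0],4))
    return c,g
if __name__=="__main__":
    import sys
    c,g=pads();cv2.imwrite(f"pics/{sys.argv[1]}.png",g)
E
python3 pads.py w21
```

```text
[0.53616265 0.02843671 0.23639975] [-0.19565057 -0.07249753 -1.29003338]
0.92 [378.5, 310.1, 128.8, 97.0]
0.81 [274.3, 204.0, 90.0, 104.3]
0.6 [134.1, 311.5, 125.5, 96.7]
0.45 [384.8, 224.6, 70.8, 65.3]
[316.3 228.9] 0.91 [0.5389109  0.02915414 0.109     ] [0.53922738 0.02540153 0.121     ]
blk 97 286 [21. 31.] sz@.109 [0.0304 0.0166] [0.712  0.1009]
blk 95 240 [26. 32.] sz@.109 [0.0277 0.0195] [0.711  0.0609]
blk 318 228 [21. 47.] sz@.109 [0.0369 0.0172] [0.5375 0.0283]
blk 529 150 [  8. 314.] sz@.109 [0.2162 0.006 ] [ 0.3943 -0.0355]
blk 317 47 [103.  93.] sz@.109 [0.0706 0.0555] [ 0.5536 -0.0954]
```

Pad of cover 2 now at (318,228), at the shut height. Cover 3 next.

Emit:
apply_moves(commands="0 -0.03 -0.021 0 0;0 -0.06 -0.042 0 0;0 -0.09 -0.063 0 0;0 -0.115 -0.084 0 0;0 -0.124 -0.084 0 0;0 -0.124 -0.084 0.03 0;0 -0.124 -0.084 0.056 0;0 -0.124 -0.084 0.058 0;0 -0.112 -0.084 0.058 0;0 -0.1 -0.084 0.058 0;0 -0.088 -0.084 0.058 0;0 -0.076 -0.084 0.058 0;0 -0.064 -0.084 0.058 0;0 -0.062 -0.084 0.058 0;0 -0.062 -0.084 0.03 0;0 -0.03 -0.084 0 0;0 -0.0 -0.084 0 0;0 0 -0.084 0 0;0 0 -0.084 0 0;0 0 -0.084 0 0")

```text
t: 37.93
ee_pos: [0.6184, 0.0383, 0.2343]
ee_rot: [[0.124, -0.992, -0.0], [-0.992, -0.124, 0.0], [-0.0, 0.0, -1.0]]
ft_force: [-0.4, 0.3, -0.6]
opening: -0.0001
grip_force: 0.0
```

```bash
python3 pads.py w22
```

```text
[0.61837811 0.03831677 0.23425995] [-0.37360191  0.30658015 -0.63974352]
0.97 [270.8, 207.5, 92.1, 107.8]
0.71 [374.2, 204.5, 96.6, 117.1]
0.68 [478.6, 310.7, 158.9, 100.7]
0.63 [253.6, 0.0, 385.9, 454.0]
[422.4 228. ] 0.82 [0.53958087 0.02740901 0.109     ] [0.54356933 0.02415382 0.121     ]
[568.6 397.9] 0.7 [0.3720012  0.17050434 0.109     ] [0.38347715 0.16085563 0.121     ]
[315.4 239. ] 0.6 [0.62028468 0.04645047 0.109     ] [0.62066727 0.04234451 0.121     ]
blk 177 287 [18. 26.] sz@.109 [0.0245 0.0141] [0.727 0.102]
blk 316 238 [21. 51.] sz@.109 [0.0395 0.0172] [0.6204 0.0453]
blk 177 242 [19. 32.] sz@.109 [0.0268 0.0144] [0.7271 0.0626]
blk 424 230 [49. 21.] sz@.109 [0.0377 0.017 ] [0.538  0.0285]
blk 420 80 [ 28. 108.] sz@.109 [0.073  0.0174] [ 0.5637 -0.0752]
blk 599 178 [  7. 250.] sz@.109 [0.1765 0.0055] [ 0.4191 -0.017 ]
blk 380 35 [17. 71.] sz@.109 [0.0111 0.0412] [ 0.5955 -0.0978]
blk 26 54 [107.  51.] sz@.109 [0.0675 0.0352] [ 0.8304 -0.0578]
```

Emit:
apply_moves(commands="0 -0.001 0 0.04 0;0 -0.001 0 0.08 0;0 -0.001 0 0.105 0;0 -0.001 0 0.113 0;0 -0.001 0 0.119 0;0 -0.001 0 0.124 0;0 -0.001 0 0.128 0;0 -0.001 0 0.131 0;0 -0.001 0 0.132 0;0 -0.001 0 0.132 0;0 -0.001 0 0.132 0")

```text
t: 39.0
ee_pos: [0.6198, 0.04, 0.1056]
ee_rot: [[0.126, -0.992, 0.005], [-0.992, -0.126, 0.001], [-0.0, -0.005, -1.0]]
ft_force: [-4.3, 0.7, 10.8]
opening: 0.0003
grip_force: 5.3
```

Emit:
apply_moves(commands="0 0 0 -0.02 0;0 0 0 -0.06 0;0 0 0 -0.1 0;0 0 0 -0.132 0;0 0 0 -0.132 0;0 0 0 -0.132 0")

```text
t: 39.5
ee_pos: [0.62, 0.04, 0.238]
ee_rot: [[0.125, -0.992, 0.008], [-0.992, -0.125, 0.002], [-0.001, -0.008, -1.0]]
ft_force: [0.7, 1.1, -0.4]
opening: 0.0001
grip_force: 0.0
```

```bash
python3 pads.py w23|grep -v "^0"
```

```text
[0.62002959 0.04000363 0.23804735] [ 0.69932977  1.07797786 -0.44648978]
[570.4 393.4] 0.71 [0.37269895 0.16875986 0.109     ] [0.38401701 0.15938287 0.121     ]
[317.6 231.4] 0.63 [0.621882   0.04322666 0.109     ] [0.62221717 0.03938263 0.121     ]
[426.9 227.7] 0.58 [0.53780611 0.02945483 0.109     ] [0.54184697 0.02621779 0.121     ]
blk 182 285 [17. 30.] sz@.109 [0.0281 0.014 ] [0.7272 0.1043]
blk 182 239 [19. 31.] sz@.109 [0.0265 0.0145] [0.7274 0.0631]
blk 320 228 [21. 47.] sz@.109 [0.0369 0.0172] [0.6208 0.0399]
blk 428 226 [21. 49.] sz@.109 [0.0377 0.0171] [0.5376 0.0285]
blk 599 183 [  7. 242.] sz@.109 [0.1734 0.0055] [ 0.4183 -0.012 ]
blk 424 78 [ 27. 107.] sz@.109 [0.0732 0.017 ] [ 0.5634 -0.0749]
blk 384 34 [17. 70.] sz@.109 [0.0111 0.0405] [ 0.5951 -0.0974]
```

Cover 3 shut. Cover 1.

Emit:
apply_moves(commands="0 -0.02 0.035 0 0;0 -0.04 0.07 0 0;0 -0.06 0.105 0 0;0 -0.08 0.14 0 0;0 -0.1 0.168 0 0;0 -0.124 0.168 0 0;0 -0.124 0.168 0.03 0;0 -0.124 0.168 0.058 0;0 -0.124 0.168 0.06 0;0 -0.112 0.168 0.06 0;0 -0.1 0.168 0.06 0;0 -0.088 0.168 0.06 0;0 -0.076 0.168 0.06 0;0 -0.064 0.168 0.06 0;0 -0.062 0.168 0.06 0;0 -0.062 0.168 0.03 0;0 -0.03 0.168 0.003 0;0 -0.0 0.168 0.003 0;0 0 0.168 0.003 0;0 0 0.168 0.003 0")

```text
t: 41.32
ee_pos: [0.4524, 0.017, 0.2328]
ee_rot: [[0.122, -0.993, 0.003], [-0.993, -0.122, 0.001], [-0.0, -0.003, -1.0]]
ft_force: [-0.1, 0.7, 0.0]
opening: -0.0001
grip_force: 0.0
```

```bash
python3 pads.py w24|grep -v "^0"
```

```text
[0.45236159 0.0170422  0.23281317] [-0.07534959  0.67152987  0.04366108]
[204.4 232.1] 0.83 [0.54009739 0.02954127 0.109     ] [0.53659864 0.02521356 0.121     ]
[101.  233.7] 0.58 [0.6192875  0.04054428 0.109     ] [0.61223108 0.03572226 0.121     ]
blk 16 287 [24. 31.] sz@.109 [0.0321 0.0179] [0.6947 0.0965]
blk 316 246 [18. 53.] sz@.109 [0.0414 0.0149] [0.453  0.0304]
blk 12 242 [31. 23.] sz@.109 [0.0277 0.0172] [0.6894 0.0584]
blk 100 232 [21. 53.] sz@.109 [0.0385 0.017 ] [0.6202 0.0398]
blk 208 231 [22. 50.] sz@.109 [0.0377 0.0177] [0.5373 0.0285]
blk 445 150 [  8. 308.] sz@.109 [0.0059 0.2136] [ 0.3709 -0.0397]
blk 207 48 [ 95. 112.] sz@.109 [0.0737 0.056 ] [ 0.5406 -0.0962]
```

Emit:
apply_moves(commands="0 0 0 0.02 0;0 0 0 0.04 0;0 0 0 0.08 0;0 0 0 0.1 0;0 0 0 0.112 0;0 0 0 0.118 0;0 0 0 0.123 0;0 0 0 0.127 0;0 0 0 0.130 0;0 0 0 0.131 0;0 0 0 0.131 0;0 0 0 0.131 0")

```text
t: 42.47
ee_pos: [0.4526, 0.0191, 0.1048]
ee_rot: [[0.127, -0.992, 0.004], [-0.992, -0.127, 0.001], [-0.0, -0.004, -1.0]]
ft_force: [-14.0, 3.7, 30.3]
opening: 0.0
grip_force: 15.2
```

Emit:
apply_moves(commands="0 0 0 -0.02 0;0 0 0 -0.06 0;0 0 0 -0.1 0;0 0 0 -0.12 0;0 0 0 -0.12 0;0 0 0 -0.12 0")

```text
t: 42.97
ee_pos: [0.4527, 0.0192, 0.2223]
ee_rot: [[0.125, -0.992, 0.005], [-0.992, -0.125, 0.002], [-0.001, -0.005, -1.0]]
ft_force: [-0.5, -0.6, -0.1]
opening: 0.0001
grip_force: 0.0
```

```bash
python3 pads.py w25|grep -v "^0"; python3 look.py w25b crank_grip wheel_hub pointer scale_mark
```

```text
[0.45271954 0.01921811 0.22231052] [-0.53152188 -0.5766134  -0.08614245]
[204.  233.4] 0.75 [0.53792432 0.02950906 0.109     ] [0.53440151 0.0250995  0.121     ]
[ 91.1 234.2] 0.69 [0.62117247 0.04069974 0.109     ] [0.61375505 0.03576664 0.121     ]
[317.1 229. ] 0.62 [0.45524517 0.01558365 0.109     ] [0.45559035 0.01182556 0.121     ]
blk 92 233 [55. 22.] sz@.109 [0.0383 0.0172] [0.6197 0.0397]
blk 205 232 [23. 52.] sz@.109 [0.0376 0.0176] [0.537  0.0283]
blk 318 230 [23. 50.] sz@.109 [0.0369 0.0178] [0.4545 0.0167]
blk 106 191 [17. 23.] sz@.109 [0.0193 0.0115] [0.6086 0.0063]
blk 450 150 [  8. 309.] sz@.109 [0.2052 0.0057] [ 0.3719 -0.039 ]
blk 206 46 [ 91. 114.] sz@.109 [0.0735 0.0511] [ 0.5402 -0.0938]
43.1167 [0.451 0.019 0.219]
[[ 0.125 -0.992 -0.002]
 [-0.992 -0.125 -0.   ]
 [-0.     0.002 -1.   ]]
crank_grip [151.   3.] 0.62 on z: [ 0.578 -0.119  0.09 ]
pointer [369. 246.] 0.67 on z: [0.406 0.035 0.07 ]
scale_mark [368. 355.] 0.67 on z: [0.389 0.145 0.07 ]
```

All three pads have equal shut size/position. Now locate the crank: fit hub plane and angle from the wrist rays, looking from nearer first.

Emit:
apply_moves(commands="0.04 0.03 -0.02 -0.01 0;0.04 0.07 -0.04 -0.02 0;0.04 0.11 -0.06 -0.02 0;0.04 0.13 -0.08 -0.02 0;0.04 0.13 -0.1 -0.02 0;0.04 0.13 -0.1 -0.02 0;0.04 0.13 -0.1 -0.02 0")

```text
t: 43.95
ee_pos: [0.5675, -0.0982, 0.2388]
ee_rot: [[0.124, -0.992, -0.002], [-0.992, -0.124, -0.0], [-0.0, 0.002, -1.0]]
ft_force: [-0.3, -1.0, -0.4]
opening: 0.0403
grip_force: 0.0
```

```bash
python3 look.py w26 crank_grip wheel_hub pointer; cat > crank.py <<'E'
from h import *
import json
from scipy.optimize import least_squares
np.set_printoptions(precision=4,suppress=True)
def run(tags,N2=(.5325,.0563),yaw=97.4):
    th=np.radians(yaw);ex=np.array([np.cos(th),np.sin(th),0]);ey=np.array([-np.sin(th),np.cos(th),0])
    O=np.array([*N2,0.])
    rs=[(t,l,np.array(o),np.array(d)) for t,l,o,d in json.load(open("db.json")) if t in tags and l in("crank_grip","wheel_hub")]
    def P(v,l):
        g=O+ex*v[0]+[0,0,.058]
        return g if l=="wheel_hub" else g-ey*.032*np.sin(v[1])+np.array([0,0,.032*np.cos(v[1])])
    f=lambda v:np.ravel([np.cross(P(v,l)-o,d)*1e3 for t,l,o,d in rs])
    for t0 in(.5,2.,-1):
        s=least_squares(f,[-.2,t0],loss="soft_l1",f_scale=3);print(s.cost,s.x,np.degrees(s.x[1]),"grip",P(s.x,"crank_grip"),"hub",P(s.x,"wheel_hub"))
        print([(t,l[0],round(np.linalg.norm(s.fun[3*i:3*i+3]),1)) for i,(t,l,_,_) in enumerate(rs)])
if __name__=="__main__":
    import sys;run(sys.argv[1:])
E
python3 crank.py w2 w3 w25b w26
```

```text
43.95 [ 0.567 -0.098  0.239]
[[ 0.124 -0.992 -0.002]
 [-0.992 -0.124 -0.   ]
 [-0.     0.002 -1.   ]]
crank_grip [297. 176.] 0.77 on z: [ 0.589 -0.133  0.09 ]
17.9902461675169 [-0.1871  1.5744] 90.20569816397442 grip [ 0.5883 -0.1252  0.0579] hub [ 0.5566 -0.1293  0.058 ]
[('w2', 'c', np.float64(2.2)), ('w3', 'c', np.float64(4.6)), ('w25b', 'c', np.float64(2.8)), ('w26', 'c', np.float64(2.9))]
17.990246091400724 [-0.1871  1.5744] 90.20537623072582 grip [ 0.5883 -0.1252  0.0579] hub [ 0.5566 -0.1293  0.058 ]
[('w2', 'c', np.float64(2.2)), ('w3', 'c', np.float64(4.6)), ('w25b', 'c', np.float64(2.8)), ('w26', 'c', np.float64(2.9))]
17.990246105856365 [-0.1871  1.5744] 90.20544394330291 grip [ 0.5883 -0.1252  0.0579] hub [ 0.5566 -0.1293  0.058 ]
[('w2', 'c', np.float64(2.2)), ('w3', 'c', np.float64(4.6)), ('w25b', 'c', np.float64(2.8)), ('w26', 'c', np.float64(2.9))]
```

```bash
python3 -c "
import cv2
a=cv2.imread('pics/w26.png')[100:400,160:560];cv2.imwrite('pics/w26c.png',cv2.resize(a,None,fx=2,fy=2))"
```

```text
(no output)
```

View pics/w26c.png

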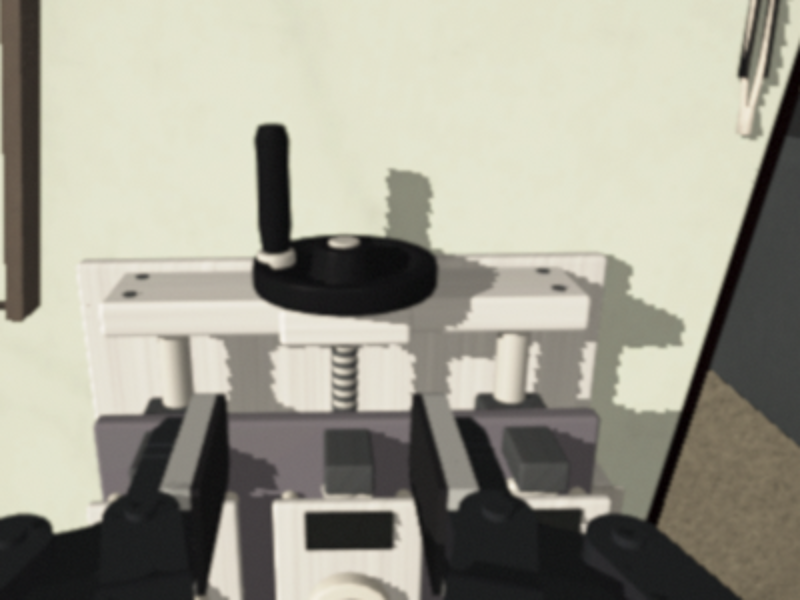

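Handle runs from its base at crop (275,255) to its tip (271,128), left (far side) of hub pin (344,242): about 90° turned. Triangulate it freely.

```bash
python3 - <<'E'
from h import *
import json
np.set_printoptions(precision=4,suppress=True)
db=[(t,np.array(o),np.array(d)) for t,l,o,d in json.load(open("db.json")) if l=="crank_grip" and t in("w2","w3","w25b","w26")]
for S in(("w2","w3","w26"),("w3","w26"),("w2","w3"),("w2","w26"),("w2","w3","w25b","w26")):
    print(S,*tri([(o,d) for t,o,d in db if t in S]))
# handle axis as line: pixel line base->tip in w26 and w3 gives planes; dir along local x
c=calibration("wrist");th=np.radians(97.4);ex=np.array([np.cos(th),np.sin(th),0]);ey=np.array([-np.sin(th),np.cos(th),0])
o,d=ray(c,(296.5,190));o2,d2=ray(c,(332,221))
for z in(.04,.058,.07,.08,.09):
    p=onz(c,(296.5,190),z);print(z,"handle mid local",(p-[.5325,.0563,0])@ex,(p-[.5325,.0563,0])@ey)
for z in(.058,):
    p=onz(c,(332,221),z);print("hubpin",(p-[.5325,.0563,0])@ex,(p-[.5325,.0563,0])@ey)
p=onz(c,(295.8,162.5),.058);q=onz(c,(297.5,229),.058);print("tip/base@.058",(p-[.5325,.0563,0])@ex,(q-[.5325,.0563,0])@ex,np.linalg.norm(p-q))
E
```

```text
('w2', 'w3', 'w26') [ 0.5909 -0.1248  0.0563] 0.002399425936054221
('w3', 'w26') [ 0.5917 -0.1276  0.0652] 0.0020283442669251236
('w2', 'w3') [ 0.5914 -0.1235  0.0581] 0.0012732113355843405
('w2', 'w26') [ 0.5897 -0.1262  0.0523] 0.0007822721559795603
('w2', 'w3', 'w25b', 'w26') [ 0.5911 -0.125   0.0572] 0.0024880540731297605
0.04 handle mid local -0.17269536961706136 -0.03559261895264962
0.058 handle mid local -0.17628261072061846 -0.03444530601257158
0.07 handle mid local -0.17867410478965653 -0.03368043071918624
0.08 handle mid local -0.18066701651385494 -0.03304303464136504
0.09 handle mid local -0.18265992823805335 -0.03240563856354396
hubpin -0.14705269177388736 -0.002172855681418423
tip/base@.058 -0.20077849149844815 -0.13939637664601182 0.06138216042866723
```

Handle grip point ≈ (0.591,-0.125,0.058), hub ≈ (0.559,-0.129): consistent with radius 32 mm. Descend around the handle.

Emit:
apply_moves(commands="0.045 0.0325 -0.02 0 0;0.045 0.0325 -0.02 0.03 0;0.045 0.0325 -0.02 0.07 0;0.045 0.0325 -0.02 0.1 0;0.045 0.0325 -0.02 0.12 0;0.045 0.0325 -0.02 0.12 0;0.045 0.0325 -0.02 0.12 0")

```text
t: 44.73
ee_pos: [0.5905, -0.1275, 0.1206]
ee_rot: [[0.126, -0.992, -0.001], [-0.992, -0.126, -0.001], [0.0, 0.001, -1.0]]
ft_force: [0.3, -0.6, 1.8]
opening: 0.0448
grip_force: 0.0
```

```bash
python3 look.py w27 crank_grip; python3 - <<'E'
from h import *
# handle column extents between the fingers
c=calibration("wrist");g=cv2.imread("pics/w27.png");s=status.sense()
for v in range(120,330,25):
    r=np.where(g[v,240:400].max(1)<60)[0]+240
    print(v,(r.min(),r.max(),len(r)) if len(r) else None)
print(proj(c,[.5908,-.1248,.058]),proj(c,s["ee_pos"]))
E
```

```text
44.7333 [ 0.59  -0.128  0.121]
[[ 0.126 -0.992 -0.001]
 [-0.992 -0.126 -0.001]
 [ 0.     0.001 -1.   ]]
crank_grip [317. 263.] 0.84 on z: [ 0.593 -0.139  0.09 ]
120 None
145 None
170 None
195 None
220 None
245 (np.int64(306), np.int64(326), 21)
270 (np.int64(306), np.int64(327), 22)
295 (np.int64(306), np.int64(328), 23)
320 (np.int64(240), np.int64(399), 75)
[321.32337641 263.52949027] [319.25106083 313.48508012]
```

```bash
python3 - <<'E'
from h import *
import json
np.set_printoptions(precision=4,suppress=True)
D={t:(np.array(o),np.array(d)) for t,l,o,d in json.load(open("db.json")) if l=="crank_grip"}
for S in(("w3","w27"),("w2","w27"),("w26","w27"),("w2","w3","w26","w27"),("w25b","w27")): print(S,*tri([D[t] for t in S]))
E
```

```text
('w3', 'w27') [ 0.5898 -0.1114  0.0252] 0.00049736121958173
('w2', 'w27') [ 0.5906 -0.1244  0.0559] 0.0009019062344587755
('w26', 'w27') [ 0.5909 -0.128   0.0632] 0.0009662425732275439
('w2', 'w3', 'w26', 'w27') [ 0.591  -0.1248  0.0564] 0.002450948820923119
('w25b', 'w27') [ 0.5916 -0.1252  0.0573] 2.256234103602134e-05
```

Emit:
apply_moves(commands="0.045 0 0 0.03 0;0.045 0 0 0.055 0;0.045 0 0 0.07 0;0.045 0 0 0.076 0;0.04 0 0 0.076 0;0.03 0 0 0.076 0;0.01 0 0 0.076 0;0.01 0 0 0.076 0;0.01 0 0 0.076 0;0.01 0 0 0.076 0", squeeze=30)

```text
t: 45.67
ee_pos: [0.5919, -0.1278, 0.0458]
ee_rot: [[0.125, -0.992, 0.002], [-0.992, -0.125, -0.0], [0.001, -0.002, -1.0]]
ft_force: [-0.4, -0.9, 3.7]
opening: 0.0133
grip_force: 30.6
```

Handle pinched. First quarter turn, watching the force.

Emit:
apply_moves(commands="0.01 0 0.0011 0.0083 0;0.01 0 0.0043 0.016 0;0.01 0 0.0094 0.0226 0;0.01 0 0.016 0.0277 0;0.01 0 0.0237 0.0309 0;0.01 0 0.032 0.032 0;0.01 0 0.032 0.032 0;0.01 0 0.032 0.032 0")

```text
t: 46.33
ee_pos: [0.5624, -0.132, 0.0163]
ee_rot: [[0.127, -0.992, 0.008], [-0.992, -0.127, -0.001], [0.002, -0.008, -1.0]]
ft_force: [-2.3, 2.4, 17.8]
opening: 0.0137
grip_force: 32.0
```

```bash
python3 - <<'E'
from h import *
s=status.sense();print(s["ee_pos"],s["ft_force"],s["opening"],s["grip_force"])
for n in("scene","side"):
    grab_frame(n);c=calibration(n)
    for l in("pointer","crank_grip"):
        for o in finder.place_of(n,l)[:1]:print(n,l,np.round(o["uv"],1),round(o["p"],2),onz(c,o["uv"],.07))
E
```

```text
[ 0.56243173 -0.1319992   0.01631526] [-2.28584873  2.40312447 17.78971372] 0.013722787773680686 31.992734670639038
scene pointer [284.4 254.6] 0.63 [0.4020552  0.03951516 0.07      ]
scene crank_grip [360.8 270.7] 0.55 [ 0.54929301 -0.13386923  0.07      ]
side pointer [364.8 257.3] 0.7 [0.39937219 0.06968014 0.07      ]
```

Force says the circle must sit ~4 mm higher. Half a turn to the top with that correction.

Emit:
apply_moves(commands="0.01 0 0 -0.004 0;0.01 0 0.0109 -0.0059 0;0.01 0 0.0206 -0.0115 0;0.01 0 0.0277 -0.02 0;0.01 0 0.0315 -0.0304 0;0.01 0 0.0315 -0.0304 0;0.01 0 0.0315 -0.0304 0")

```text
t: 47.22
ee_pos: [0.5291, -0.1366, 0.0437]
ee_rot: [[0.125, -0.992, 0.003], [-0.992, -0.125, -0.002], [0.002, -0.002, -1.0]]
ft_force: [1.1, -5.6, 3.8]
opening: 0.0136
grip_force: 31.9
```

Emit:
apply_moves(commands="0.01 0 0 -0.0112 0;0.01 0 -0.0038 -0.0216 0;0.01 0 -0.0109 -0.0301 0;0.01 0 -0.0206 -0.0357 0;0.01 0 -0.0315 -0.0376 0;0.01 0 -0.0315 -0.0376 0;0.01 0 -0.0315 -0.0376 0")

```text
t: 47.8
ee_pos: [0.5601, -0.1323, 0.0808]
ee_rot: [[0.126, -0.992, 0.001], [-0.992, -0.126, -0.001], [0.002, -0.0, -1.0]]
ft_force: [-0.9, -2.5, 7.6]
opening: 0.0137
grip_force: 32.2
```

Emit:
apply_moves(commands="0.01 0 -0.0109 -0.0001 0;0.01 0 -0.0206 0.0055 0;0.01 0 -0.0277 0.014 0;0.01 0 -0.0315 0.0244 0;0.01 0 -0.0315 0.0356 0;0.01 0 -0.0277 0.046 0;0.01 0 -0.0206 0.0545 0;0.01 0 -0.0109 0.0601 0;0.01 0 0 0.062 0;0.01 0 0.0109 0.0601 0;0.01 0 0.0206 0.0545 0;0.01 0 0.0277 0.046 0;0.01 0 0.0315 0.0356 0;0.01 0 0.0315 0.0244 0;0.01 0 0.0277 0.014 0;0.01 0 0.0206 0.0055 0;0.01 0 0.0109 -0.0001 0;0.01 0 0 -0.002 0;0.01 0 0 -0.002 0;0.01 0 0 -0.002 0")

```text
t: 49.47
ee_pos: [0.5593, -0.1323, 0.0812]
ee_rot: [[0.125, -0.992, -0.001], [-0.992, -0.125, -0.001], [0.001, 0.001, -1.0]]
ft_force: [1.3, -5.9, -2.8]
opening: 0.0133
grip_force: 31.4
```

```bash
cat > rd.py <<'E'
from h import *
s=status.sense();print(s["t"],s["ee_pos"],s["ft_force"],s["opening"],s["grip_force"])
th=np.radians(97.5);ex=np.array([np.cos(th),np.sin(th),0])
for n in("scene","side"):
    grab_frame(n);c=calibration(n);P={}
    for l in("pointer","scale_mark"):
        for o in finder.place_of(n,l)[:1]:P[l]=onz(c,o["uv"],.07);print(n,l,np.round(o["uv"],1),round(o["p"],2),P[l])
    if len(P)==2:print("reading",110+1000*(P["pointer"]-P["scale_mark"])@ex)
E
python3 rd.py
```

```text
49.4667 [ 0.55934254 -0.13230011  0.08122914] [ 1.26196975 -5.85950707 -2.75199252] 0.013295732870842706 31.404519081115723
scene pointer [278.1 248.3] 0.78 [0.39923175 0.0701743  0.07      ]
scene scale_mark [264.8 232.5] 0.71 [0.39807877 0.1458296  0.07      ]
reading 34.841440365866774
side scale_mark [361.3 266. ] 0.94 [0.39484637 0.13022894 0.07      ]
```

Carriage follows. Two more full turns.

Emit:
apply_moves(commands="0.01 0 -0.0109 0.0019 0;0.01 0 -0.0206 0.0075 0;0.01 0 -0.0277 0.016 0;0.01 0 -0.0315 0.0264 0;0.01 0 -0.0315 0.0376 0;0.01 0 -0.0277 0.048 0;0.01 0 -0.0206 0.0565 0;0.01 0 -0.0109 0.0621 0;0.01 0 0 0.064 0;0.01 0 0.0109 0.0621 0;0.01 0 0.0206 0.0565 0;0.01 0 0.0277 0.048 0;0.01 0 0.0315 0.0376 0;0.01 0 0.0315 0.0264 0;0.01 0 0.0277 0.016 0;0.01 0 0.0206 0.0075 0;0.01 0 0.0109 0.0019 0;0.01 0 0 0 0;0.01 0 0 0 0")

```text
t: 51.35
ee_pos: [0.5593, -0.1323, 0.0811]
ee_rot: [[0.125, -0.992, -0.002], [-0.992, -0.125, -0.001], [0.001, 0.003, -1.0]]
ft_force: [1.2, -6.5, 0.6]
opening: 0.0134
grip_force: 31.6
```

Emit:
apply_moves(commands="0.01 0 -0.0109 0.0019 0;0.01 0 -0.0206 0.0075 0;0.01 0 -0.0277 0.016 0;0.01 0 -0.0315 0.0264 0;0.01 0 -0.0315 0.0376 0;0.01 0 -0.0277 0.048 0;0.01 0 -0.0206 0.0565 0;0.01 0 -0.0109 0.0621 0;0.01 0 0 0.064 0;0.01 0 0.0109 0.0621 0;0.01 0 0.0206 0.0565 0;0.01 0 0.0277 0.048 0;0.01 0 0.0315 0.0376 0;0.01 0 0.0315 0.0264 0;0.01 0 0.0277 0.016 0;0.01 0 0.0206 0.0075 0;0.01 0 0.0109 0.0019 0;0.01 0 0 0 0;0.01 0 0 0 0")

```text
t: 52.93
ee_pos: [0.5593, -0.1323, 0.0812]
ee_rot: [[0.125, -0.992, -0.002], [-0.992, -0.125, -0.001], [0.001, 0.002, -1.0]]
ft_force: [0.4, -6.0, 0.5]
opening: 0.0137
grip_force: 31.6
```

```bash
python3 rd.py
```

```text
52.9333 [ 0.55934253 -0.13234886  0.0811511 ] [ 0.43018204 -5.95352743  0.48971573] 0.01368030345616563 31.606028079986572
scene pointer [269.7 239.9] 0.92 [0.39536768 0.11213326 0.07      ]
side pointer [364.5 266.1] 0.91 [0.38655418 0.12816483 0.07      ]
side scale_mark [360.4 268.5] 0.83 [0.39334056 0.14672397 0.07      ]
reading 92.48542962370605
```

Emit:
apply_moves(commands="0.01 0 -0.0109 0.0019 0;0.01 0 -0.0206 0.0075 0;0.01 0 -0.0277 0.016 0;0.01 0 -0.0315 0.0264 0;0.01 0 -0.0315 0.0376 0;0.01 0 -0.0277 0.048 0;0.01 0 -0.0206 0.0565 0;0.01 0 -0.0109 0.0621 0;0.01 0 0 0.064 0;0.01 0 0.0109 0.0621 0;0.01 0 0.0206 0.0565 0;0.01 0 0.0277 0.048 0;0.01 0 0.0315 0.0376 0;0.01 0 0.0315 0.0264 0;0.01 0 0.0277 0.016 0;0.01 0 0.0206 0.0075 0;0.01 0 0.0109 0.0019 0;0.01 0 0 0 0;0.01 0 0 0 0;0.01 0 0 0 0")

```text
t: 54.9
ee_pos: [0.5593, -0.1323, 0.0812]
ee_rot: [[0.125, -0.992, -0.001], [-0.992, -0.125, -0.001], [0.001, 0.001, -1.0]]
ft_force: [1.5, -6.1, -1.8]
opening: 0.0139
grip_force: 31.4
```

Emit:
apply_moves(commands="0.04 0 0 0 0;0.04 0 0 0 0;0.04 0 0 0 0;0.04 0 0 -0.04 0;0.04 0 0 -0.08 0;0.04 0 0 -0.12 0;0.04 -0.03 0.02 -0.15 0;0.04 -0.06 0.04 -0.15 0;0.04 -0.09 0.06 -0.15 0;0.04 -0.12 0.08 -0.15 0;0.04 -0.14 0.09 -0.15 0;0.04 -0.14 0.09 -0.15 0;0.04 -0.14 0.09 -0.15 0;0.04 -0.14 0.09 -0.15 0")

```text
t: 56.07
ee_pos: [0.4526, -0.0038, 0.2323]
ee_rot: [[0.126, -0.992, 0.0], [-0.992, -0.126, 0.0], [-0.0, -0.0, -1.0]]
ft_force: [0.7, -0.6, 0.5]
opening: 0.0402
grip_force: 0.0
```

```bash
python3 look.py w30 pointer scale_mark; python3 rd.py | grep reading
```

```text
56.0667 [ 0.453 -0.004  0.232]
[[ 0.126 -0.992  0.   ]
 [-0.992 -0.126  0.   ]
 [-0.    -0.    -1.   ]]
pointer [123. 362.] 0.7 on z: [0.628 0.17  0.07 ]
scale_mark [361. 366.] 0.96 on z: [0.391 0.145 0.07 ]
reading 91.82201516303246
reading 113.1276776453059
```

Emit:
apply_moves(commands="0.04 -0.035 0.001 0 0;0.04 -0.075 0.003 0 0;0.04 -0.115 0.004 0 0;0.04 -0.15 0.005 0 0;0.04 -0.18 0.006 0 0;0.04 -0.2 0.007 0 0;0.04 -0.2 0.007 0 0;0.04 -0.2 0.007 0 0;0.04 -0.2 0.007 0 0")

```text
t: 57.27
ee_pos: [0.4206, 0.1932, 0.2322]
ee_rot: [[0.125, -0.992, -0.0], [-0.992, -0.125, -0.0], [0.0, 0.0, -1.0]]
ft_force: [-0.3, 0.1, 0.9]
opening: 0.0399
grip_force: 0.0
```

```bash
cat > mark.py <<'E'
from h import *
import sys
s=status.sense();c=calibration("wrist");g=grab_frame("wrist");cv2.imwrite(f"pics/{sys.argv[1]}.png",g);print(s["t"],s["ee_pos"])
th=np.radians(97.5);ex=np.array([np.cos(th),np.sin(th)]);ey=np.array([-ex[1],ex[0]])
M=np.array([.391,.145])
for l in("pointer","scale_mark"):
    for o in finder.place_of("wrist",l)[:3]:
        p=onz(c,o["uv"],.07)[:2];print(l,np.round(o["uv"],1),round(o["p"],2),p,"local from M",1000*(p-M)@ex,1000*(p-M)@ey)
# brass-coloured blobs near the scale
h=cv2.cvtColor(g,cv2.COLOR_BGR2HSV).astype(int)
m=((h[...,0]>10)&(h[...,0]<28)&(h[...,1]>110)&(h[...,2]>80)).astype(np.uint8)
n,lab,st,ce=cv2.connectedComponentsWithStats(m)
for i in range(1,n):
    if st[i,4]>=12:
        p=onz(c,ce[i],.07)[:2];v=np.array([(p-M)@ex,(p-M)@ey])*1000
        if abs(v[0])<60 and abs(v[1])<50: print("brass",np.round(ce[i],1),st[i],np.round(v,1))
# rectified patch 0.25mm/px along local x, ey
X,Y=np.meshgrid(np.arange(-40,20,.25),np.arange(-30,25,.25))
W=np.stack([M[0]+(X*ex[0]+Y*ey[0])/1000,M[1]+(X*ex[1]+Y*ey[1])/1000,np.full(X.shape,.07)],-1).reshape(-1,3)
T=np.linalg.inv(np.array(c["pose"]));q=(W@T[:3,:3].T+T[:3,3])@np.array(c["intrinsics"]).T;q=(q[:,:2]/q[:,2:]).astype(np.float32).reshape(*X.shape,2)
r=cv2.remap(g,q[...,0],q[...,1],cv2.INTER_CUBIC);np.save("rect.npy",r)
gr=cv2.cvtColor(r,cv2.COLOR_BGR2GRAY)
for y in range(0,gr.shape[0],10): print(f"{Y[y,0]:6.1f}"," ".join(f"{v:3d}" for v in gr[y,::4].astype(int)))
E
python3 mark.py w31
```

```text
57.2667 [0.42057075 0.1932188  0.23224187]
pointer [362.1 143.7] 0.9 [0.39352916 0.1279301 ] local from M -17.253989157790883 -0.27945342819969854
scale_mark [360.6 165.3] 0.81 [0.39195078 0.1452227 ] local from M 0.09669734532443813 -0.9717153663271272
scale_mark [ 59.7 117.7] 0.6 [0.63520338 0.13795698] local from M -38.857702554164725 -241.19488359049788
scale_mark [200.7 157.4] 0.25 [0.52342953 0.1551945 ] local from M -7.178240145432561 -132.62722974980807
brass [356.3 150.9] [353 144   8  15 115] [-11.6  -4.8]
brass [372.9 163. ] [365 156  16  15 142] [-1.7  9.2]
brass [305. 178.] [297 170  17  17 242] [ 10.3 -47.2]
 -30.0  35  37  37  36  36  38  37  37  38  33  54 145 233 239 238 237 237 237 237 237 237 237 237 237 237 237 237 237 237 237 238 225 172 150 169 206 229 236 239 239 239 239 240 239 239 239 239 239 239 240 237 229 223 202 187 212 237 239 240 240
 -27.5  35  34  38  37  38  36  34  35  38  35  56 131 205 240 241 240 240 240 240 240 240 240 240 240 240 240 240 240 240 240 239 240 242 237 193 158 149 155 180 208 230 237 238 238 239 238 239 238 239 239 239 238 239 239 
[... 4263 characters left out ...]
54 154 155 154 155 155 154 155 155 155 156 156 155 156 155 156 155 155 155 155 154 154 153 152 153 152 154 155 156 155 153 155 155 156 155 155 154 155 155 156 156 156 156 155 155 156 155 155 155 154 154 154
  20.0 154 154 153 154 154 154 155 154 154 155 155 155 155 155 155 155 155 155 156 155 154 155 156 153 156 155 155 154 155 154 153 154 155 154 154 154 156 156 155 156 156 154 153 154 154 155 154 156 155 155 155 155 155 156 154 155 156 156 155 156
  22.5 154 153 153 154 154 154 154 154 154 155 153 155 154 156 154 154 155 155 155 154 155 155 154 156 154 154 155 155 155 155 155 156 154 156 155 155 156 156 156 154 156 156 155 154 154 155 155 155 154 154 156 156 155 157 155 155 155 156 155 155
```

Rectified scale: lines every 5 mm, mark (110) at col 38, pointer's black line on the 100 line at col 28 → reading ≈100.0 mm. Need half a turn more; return to the handle.

Emit:
apply_moves(commands="0.04 0.04 -0.011 0 0;0.04 0.08 -0.023 0 0;0.04 0.12 -0.034 0 0;0.04 0.16 -0.046 0 0;0.04 0.2 -0.057 0 0;0.04 0.24 -0.068 0 0;0.04 0.28 -0.08 0 0;0.04 0.31 -0.09 0 0;0.04 0.34 -0.097 0 0;0.04 0.34 -0.097 0.02 0;0.04 0.34 -0.097 0.06 0;0.04 0.34 -0.097 0.1 0;0.04 0.34 -0.097 0.13 0;0.04 0.34 -0.097 0.15 0;0.04 0.34 -0.097 0.15 0;0.01 0.34 -0.097 0.15 0;0.01 0.34 -0.097 0.15 0;0.01 0.34 -0.097 0.15 0;0.01 0.34 -0.097 0.15 0", squeeze=30)

```text
t: 59.0
ee_pos: [0.5603, -0.1324, 0.0843]
ee_rot: [[0.125, -0.992, 0.003], [-0.992, -0.125, -0.001], [0.002, -0.003, -1.0]]
ft_force: [-1.4, -3.0, 2.1]
opening: 0.0136
grip_force: 31.0
```

Emit:
apply_moves(commands="0.01 0 -0.0109 0.0019 0;0.01 0 -0.0206 0.0075 0;0.01 0 -0.0277 0.016 0;0.01 0 -0.0315 0.0264 0;0.01 0 -0.0315 0.0376 0;0.01 0 -0.0277 0.048 0;0.01 0 -0.0206 0.0565 0;0.01 0 -0.0109 0.0621 0;0.01 0 0 0.064 0;0.01 0 0 0.064 0;0.01 0 0 0.064 0;0.01 0 0 0.064 0")

```text
t: 60.0
ee_pos: [0.561, -0.1322, 0.0199]
ee_rot: [[0.126, -0.992, 0.004], [-0.992, -0.126, -0.001], [0.002, -0.004, -1.0]]
ft_force: [-2.9, -1.7, 9.8]
opening: 0.0138
grip_force: 31.7
```

Release gently, back off and re-measure at the scale.

Emit:
apply_moves(commands="0.036 0 0 0 0;0.036 0 0 0 0;0.036 0 0 0 0;0.036 0 0 -0.03 0;0.036 0 0 -0.07 0;0.036 0 0 -0.11 0;0.036 0 0 -0.15 0;0.036 0 0 -0.19 0;0.036 0 0 -0.214 0;0.036 -0.04 0.011 -0.214 0;0.036 -0.08 0.023 -0.214 0;0.036 -0.12 0.034 -0.214 0;0.036 -0.16 0.046 -0.214 0;0.036 -0.2 0.057 -0.214 0;0.036 -0.24 0.068 -0.214 0;0.036 -0.28 0.08 -0.214 0;0.036 -0.31 0.09 -0.214 0;0.036 -0.34 0.097 -0.214 0;0.036 -0.34 0.097 -0.214 0;0.036 -0.34 0.097 -0.214 0")

```text
t: 61.67
ee_pos: [0.4198, 0.195, 0.2318]
ee_rot: [[0.128, -0.992, -0.001], [-0.992, -0.128, 0.0], [-0.0, 0.001, -1.0]]
ft_force: [-0.1, -1.0, -0.6]
opening: 0.0361
grip_force: 0.0
```

```bash
python3 mark.py w32 | awk '$1!~/^-?[0-9.]+$/ || ($1>-9 && $1<14)'
```

```text
pointer [360.8 157. ] 0.66 [0.39227314 0.14030238] local from M -4.8236043590044115 -0.6490858053953056
pointer [197.7 166.6] 0.42 [0.52486624 0.16516894] local from M 2.5233432774151012 -135.3535671642619
scale_mark [364.1 161.7] 0.79 [0.38895157 0.14371037] local from M -1.011218439155316 2.199235976968328
brass [372.9 160.5] [367 153  14  16 136] [-1.9  9.4]
brass [355.5 161.1] [352 154   8  15 117] [-1.6 -4.9]
brass [306.  182.2] [301 181  11   4  17] [ 15.8 -45.9]
  -7.5 134 132 129 124 129 133 134 130 125 134 136 135 131 124 130 133 134 131 125 131 133 130 128 122 125 130 129 126 123 128 131 129 117 107 109 110 110 110 109 108 108 108 107 106 108 119 137 141 143 143 143 143 142 142 143 143 142 142 140 147
  -5.0 140 140 124  97 124 140 139 124  95 123 138 138 120  96 123 137 137 123  96 122 136 134 119  95 119 135 135 119  94 119 133 133 120 106 109 110 110 109 110 109 111 108 109 107 108 119 127 123 124 124 122 122 120 121 122 122 122 121 119 127
  -2.5 141 140 123  98 127 140 140 124  98 125 138 140 121  96 125 138 138 123  97 121 135 138 121  96 119 135 136 119  95 121 135 1
[... 896 characters left out ...]
38 139 135 165 219 218 180 155 142 136 138 137 137 136 136 137 135 137 136 137 136 133 137 132 130 117 113 111 111 109 110 110 115 114 114 119 127 131 132 142 153 149 138 130 142 171 187 189 190 193 194 200
  10.0 138 140 139 139 140 141 140 140 140 139 137 149 179 187 157 138 136 136 136 136 138 140 140 138 140 139 139 137 136 136 137 132 121 112 110 110 112 113 115 114 113 113 113 113 120 130 138 147 155 156 156 152 146 154 172 181 185 186 187 191
  12.5 154 154 155 153 155 154 155 155 155 155 155 155 154 157 154 156 156 155 156 155 156 156 155 155 156 156 156 156 156 156 155 157 156 149 135 121 113 114 114 112 112 116 133 149 155 156 156 157 156 155 157 156 156 157 153 152 160 173 181 186
```

Pointer body centre (-1.6 mm) and diamond (-1.9 mm) coincide; reading ≈110.2 mm, gripper clear. Hand in.

```bash
python3 -c "
from plant import ctrl;print(ctrl.hand_in())"
```

```text
the job is handed in; nothing more can be done
None
```

The job is handed in, with no verdict returned: all three discs are on nests, all three covers measured shut before cranking, and the pointer reads about 110 mm with the handwheel released; the grey disc slipped from the grip once and was re-gripped.

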